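# Fetch the empty tray and pack the tubs

### The job

In the cold store, find which of the two trays under the low shelf is empty, reach in with the pull hook, catch that tray with the claw inside it and drag it well clear of the shelf, leaving the tray with the jars alone. Stand every small white deli tub with a black lid from the counter upright on the floor of the empty tray, then slide the loaded tray straight back to its place, until its near end is in under the shelf again (the hook can push it). Finish with the hook standing back on its feet along the middle of its rubber mat, and do not disturb the jars, the carton or the squat white jar.

Things in the scene. Friction and masses are not known exactly. Their poses are not given: they have to be found in the camera images.
- shelf: low black slatted shelf, fixed on the counter: 380 (its x) x 265 (its y) mm, underside 150 mm, top 170 mm above the counter, four corner posts 20 mm thick, open between them. Origin on the counter under its centre; its +y side (edge at y = +132.5 mm) faces the free counter. Two trays stand side by side under it
- tray_1: one of two alike dark steel trays side by side under the shelf, left or right from start to start; one tray is empty, in the other stand one or two jars. 140 (its x) x 220 (its y) x 30 mm high, walls and floor 4 mm thick, about 0.3 kg, slides freely. Origin at the centre of its underside; its +y end points out of the shelf and starts 25 to 70 mm in under the shelf's edge
- tray_2: the other tray: same size, origin, axes and start as tray_1; see there
- hook_grip (a point): where to grip the pull hook (near its centre of mass): on the axis of its straight square rod, 14 mm thick (15.5 mm over the black handle), which runs from 72 mm behind to 170 mm ahead of this point. x points along the rod to the claw, z up. Steel, 0.16 kg. Starts standing on its mat, rod level, axis 45 mm above the mat, claw away from the robot
- hook_mid (a point): middle of the hook, on the rod's axis, 50 mm from the grip point towards the claw (same axes). The hook stands level on its claw and on a foot of the same width and depth at its handle end (58 to 74 mm behind the grip point)
- hook_tip (a point): middle of the lower edge of the hook's claw, 167 mm ahead of the grip point and 45 mm below the rod's axis; the claw is a flat plate hanging from the rod's end, 70 mm wide across the rod, 6 mm thick
- mat: black rubber mat fixed on the counter, 300 (its x) x 110 x 3 mm, the hook's place. Origin at the centre of its underside
- tub1_c (a point): centre (half-way up) of an upright white deli tub with a black lid on the counter, 54 mm across, 55 mm high, about 0.12 kg; two to four tubs are present, the others absent
- tub2_c (a point): centre (half-way up) of an upright white deli tub with a black lid on the counter, 54 mm across, 55 mm high, about 0.12 kg; two to four tubs are present, the others absent
- tub3_c (a point): centre (half-way up) of an upright white deli tub with a black lid on the counter, 54 mm across, 55 mm high, about 0.12 kg; two to four tubs are present, the others absent
- tub4_c (a point): centre (half-way up) of an upright white deli tub with a black lid on the counter, 54 mm across, 55 mm high, about 0.12 kg; two to four tubs are present, the others absent
- jar1: small amber glass jar with a steel cap, 48 mm across, 65 mm high, in one of the trays (may be absent); origin at the centre of its underside; leave alone
- jar2: small amber glass jar with a steel cap, 48 mm across, 65 mm high, in one of the trays (may be absent); origin at the centre of its underside; leave alone
- carton: bystander: cardboard carton 80 x 80 x 70 mm; origin at the centre of its underside
- sauce: bystander: squat white jar 60 mm across, 75 mm high; origin at the centre of its underside
Not all that is in view belongs to the job. What is shaped like the part that bears tub4_c but green is not meant. What is shaped like the part that bears tub2_c but yellow is not meant.

How it is judged:
On the way, in this order (a step that is already met when the one before it is completed fails the run):
1. the claw is inside the empty tray, below its rim, and has dragged it 50 mm, while it is still partly under the shelf (distance of tray_1 from where it was at the start of the episode above 0.05 m and x of hook_tip in the frame of tray_1 between -0.075 and 0.075 m and y of hook_tip in the frame of tray_1 between -0.11 and 0.11 m and z of hook_tip in the frame of tray_1 below 0.029 m and y of tray_1 in the frame of shelf below 0.225 m).
2. the empty tray is out from under the shelf (its centre more than 232 mm from the shelf's centre along the shelf's y) (y of tray_1 in the frame of shelf above 0.232 m), for 0.1 s.
3. every tub stands upright on the floor of that tray, while the tray is still out from under the shelf (y of tray_1 in the frame of shelf above 0.232 m and x of tub1_c in the frame of tray_1 between -0.048 and 0.048 m and y of tub1_c in the frame of tray_1 between -0.087 and 0.087 m and z of tub1_c in the frame of tray_1 between 0.022 and 0.04 m and angle between each of tub1_c, tub2_c, tub3_c, tub4_c's own z axis and vertical below 0.12 rad and linear speed of each of tub1, tub2, tub3, tub4 below 0.02 m/s and x of tub2_c in the frame of tray_1 between -0.048 and 0.048 m and y of tub2_c in the frame of tray_1 between -0.087 and 0.087 m and z of tub2_c in the frame of tray_1 between 0.022 and 0.04 m and x of tub3_c in the frame of tray_1 between -0.048 and 0.048 m and y of tub3_c in the frame of tray_1 between -0.087 and 0.087 m and z of tub3_c in the frame of tray_1 between 0.022 and 0.04 m and x of tub4_c in the frame of tray_1 between -0.048 and 0.048 m and y of tub4_c in the frame of tray_1 between -0.087 and 0.087 m and z of tub4_c in the frame of tray_1 between 0.022 and 0.04 m), for 0.2 s.
At the end, for the whole second after the job is handed in: The loaded tray is flat under the shelf (centre -100 to 18 mm along the shelf's y, within 0.2 rad), all tubs upright (0.12 rad) on its floor; the hook stands on the mat, middle within 60 mm along and 40 mm across of the mat's centre, within 0.35 rad of its length; all at rest (y of tray_1 in the frame of shelf between -0.1 and 0.018 m and angle between the y axis of tray_1 and the y axis of shelf, either way round below 0.2 rad and height (world z) of tray_1 below 0.012 m and angle between tray_1's own z axis and vertical below 0.08 rad and linear speed of each of tray_1, tub1, tub2, tub3, tub4, hook below 0.02 m/s and x of tub1_c in the frame of tray_1 between -0.048 and 0.048 m and y of tub1_c in the frame of tray_1 between -0.087 and 0.087 m and z of tub1_c in the frame of tray_1 between 0.022 and 0.04 m and angle between each of tub1_c, tub2_c, tub3_c, tub4_c, hook_mid's own z axis and vertical below 0.12 rad and x of tub2_c in the frame of tray_1 between -0.048 and 0.048 m and y of tub2_c in the frame of tray_1 between -0.087 and 0.087 m and z of tub2_c in the frame of tray_1 between 0.022 and 0.04 m and x of tub3_c in the frame of tray_1 between -0.048 and 0.048 m and y of tub3_c in the frame of tray_1 between -0.087 and 0.087 m and z of tub3_c in the frame of tray_1 between 0.022 and 0.04 m and x of tub4_c in the frame of tray_1 between -0.048 and 0.048 m and y of tub4_c in the frame of tray_1 between -0.087 and 0.087 m and z of tub4_c in the frame of tray_1 between 0.022 and 0.04 m and x of hook_mid in the frame of mat between -0.06 and 0.06 m and y of hook_mid in the frame of mat between -0.04 and 0.04 m and height (world z) of hook_mid below 0.056 m and angle between the x axis of hook_mid and the x axis of mat, either way round below 0.35 rad); the robot touches nothing.
It fails at once if the packed tray is shifted by more than 30 mm (distance of tray_2 from where it was at the start of the episode above 0.03 m).
It fails at once if a jar in the packed tray is shifted by more than 40 mm or tipped over (distance of any of jar1, jar2 from where it was at the start of the episode above 0.04 m or angle between any of jar1, jar2's own z axis and vertical above 0.6 rad).
It fails at once if the carton or the squat white jar is shifted by more than 40 mm or tipped over (distance of any of carton, sauce from where it was at the start of the episode above 0.04 m or angle between any of carton, sauce's own z axis and vertical above 0.6 rad).
Of jar1, jar2 only 1 to 2 are there at a start; the rules pass over those that are not, and their reading is None.
Of tub1, tub2, tub3, tub4 only 2 to 4 are there at a start; the rules pass over those that are not, and their reading is None.
At some moment in a run one of tub1, tub2, tub3, tub4 may be knocked a few centimetres aside while the robot is not near it.
Once in a run the grip may slacken for a moment while it holds something.
It also fails if it takes over 210 s, if anything falls off the work surface, if the arm or the gripper's body presses on something with over 40 N, if the wrist force passes 120 N, or if a joint passes its speed limit or range.

### The arm

A 6-joint arm with a two-finger parallel gripper is mounted at the origin on the work surface. World frame = base frame: x ahead of the robot, y to its left, z up, the work surface at z = 0. Lengths are in m, angles in rad, forces in N, time in s.
With the tool pointing down it reaches from about 0.25 to 0.775 m from the base axis. Payload 4 kg.
Tool frame: the origin (TCP) lies at the centre of the arm's flange, where the gripper is bolted on; the fingertips stand 199 mm ahead of it and the grasp point (between the pads) lies 180 mm ahead of it (robot.tcp_to_tips is the z of the fingertips in the tool frame, in m); z points along the fingers, y is the line along which they close (so a half turn about z gives the same grasp; the last joint's range is limited). The gripper opens to 94 mm and grips with 3 to 60 N. Pads are 16 mm wide; open, the fingers measure 119 mm over their backs; the gripper's body (75 mm by 177 mm) begins 78 mm behind the grasp point.
Start: joints at [1.164, 0.087, 1.371, -0, 1.684, -0.103], TCP at [0.165, 0.525, 0.405] pointing down, gripper open.
Joint ranges: [-3.1, 3.1], [-0.76, 2.03], [0.27, 2.55], [-1.08, 4.22], [0.17, 2.65], [-2.57, 2.57]. Speed limits (rad/s): [2.79, 2.79, 3.14, 3.14, 3.14, 3.14].

### API

Orientations are given as [roll, pitch, yaw] about the fixed x, y, z axes, in that order (R = Rz(yaw) Ry(pitch) Rx(roll)).
In Python, from bench import robot gives the robot as it stands.
- The arm moves only by the tool play_rows, never from a script. Its arguments are lists of equal length, an entry for each row: "translation": the shift along the tool's x, y, z scaled (see below), a list of three; "twist": the turn, a rotation vector about the tool's x, y, z scaled (see below), a list of three; "gripper": the opening, from -1 (shut) to 1 (fully open). A call has 1 to 8 rows; each row shifts and turns the commanded pose from where the row before left it, along the tool's axes as they then stand; what a row does not reach is not made up. The controller multiplies each number of a shift by 0.04 m and each number of a turn by 0.1 rad. A row lasts 1/10 s, in which the tool goes at most 50 mm and 8.59 degrees, less where a joint would pass 70% of its speed; a pose out of reach is approached as far as the arm can. A call with a number of a shift or a turn outside -1 to 1 is refused whole. A call with a gripper value outside its range is refused whole. The fingers move at their own pace and stop on an object; the grip force is fixed at half the most. Time passes only in rows, so rows that do not move let the fingers close. It gives the time, the measured TCP pose, the force, the opening and the grip force at its end, in the units of the state.
- robot.get_obs(): the state, without advancing time (a new reading comes with each control period).
- robot.snapshot(name): name is "scene" or "side" or "wrist"; returns the picture (480x640x3 uint8, red, green, blue); there is no depth.
- robot.camera_model(name): a dict with "camera_matrix" (3x3 intrinsics, pixels), "rvec" (rotation vector, rad) and "tvec" (3), from world to camera coordinates, as OpenCV has them. Camera axes: x right, y down, z forward; pixel columns grow to the right and rows downward; lengths in m; the calibration is good to about 2 mm. The wrist camera is an equidistant fisheye: a pixel r from the principal point sees the ray r / f radians off the axis. A picture is of the moment at which its call begins: read the wrist's pose just before it. camera_model takes no time and is no camera call; for the wrist camera it gives the pose at the moment of the call.
- robot.close_job(): hands the job in; it is judged then, once.
Trained networks look in the newest picture that a camera, given by its name, has taken for a name from the list of things; names that differ only in an ending like _2 or _b are one class to them, and where a whole thing is asked for, a point or a joint stands for the part that bears it (a point fixed in the world has none). Each returns a list of dicts, best first, with "score" (0 to 1); they miss things now and then, are a little off and sometimes report something else, mostly with a low value. They report only what shows in the picture. A call takes as long as a camera call. They do not tell look-alikes from the thing itself.
- robot.recognise(name, camera): "centre" ([x, y, z] in m, in world coordinates, good to about 4 mm: the middle of the surface that is visible of it).
- robot.spot_point(name, camera): "centre" ([x, y, z] in m, in world coordinates, good to about 4 mm: a listed point, or the origin of a listed thing).
The state is a dict: "time": time; "joint_positions": joint angles; "qvel": joint speeds; "joint_torque": joint torques, N m; "tool_pos": TCP position; "ee_rot": TCP orientation; "wrist_force": force on the tool from outside, world axes, zero at the start; "wrist_torque": the same for the moment, N m; "width": finger opening in m; "finger_force": force on a finger pad.
Only numpy, scipy, OpenCV 4.12 (cv2) and the standard library are available. Lean on these libraries where they do the work, as an engineer would, in place of code of your own. Each camera call takes 0.05 s, during which the arm holds its last target. There are 200 camera calls.

## Working session

There is one attempt and no reset: what is moved stays moved. The work goes in short steps, Python scripts to look and compute and a tool call to move; the robot and the scene stay as the last step left them, time stands still between calls to the robot, and variables do not carry over. Pictures are saved under pics/ and viewed, at most 14 in all, crops included, and the job is handed in when it is done.

Besides the shell and the picture viewer there is one more tool, called after "Request:" as name(argument=value, ...), one argument or row to a line, values as JSON. play_rows: Moves the arm, as the interface text tells. Its arguments: {"type":"object","properties":{"translation":{"type":"array","items":{"type":"array","items":{"type":"number","minimum":-1,"maximum":1}}},"twist":{"type":"array","items":{"type":"array","items":{"type":"number","minimum":-1,"maximum":1}}},"gripper":{"type":"array","items":{"type":"number"}}},"required":["translation","twist","gripper"]}

```bash
mkdir -p pics
cat > h.py <<'E'
import numpy as np, cv2
from bench import robot
def shot(cam,name=None):
    im=robot.snapshot(cam)
    if name: cv2.imwrite(f'pics/{name}.png',im[:,:,::-1])
    return im
def find(names,cam,pt=True):
    for n in names:
        r=(robot.spot_point if pt else robot.recognise)(n,cam)
        print(cam,n,[(np.round(d['centre'],3).tolist(),round(d['score'],2)) for d in r])
E
python3 - <<'E'
from h import *
o=robot.get_obs();print({k:np.round(v,3).tolist() for k,v in o.items()})
for c in('scene','side'):
    shot(c,c+'0'); find(['shelf','tray_1','hook_grip','hook_tip','mat','tub1_c','jar1','carton','sauce'],c)
E
```

```text
{'time': 0.0, 'joint_positions': [1.164, 0.088, 1.372, 0.0, 1.684, -0.103], 'qvel': [-0.0, -0.0, -0.001, -0.003, -0.0, 0.001], 'joint_torque': [-0.0, -34.02, -30.242, 0.072, 0.034, -0.0], 'tool_pos': [0.164, 0.525, 0.404], 'ee_rot': [-3.139, -0.0, 2.838], 'wrist_force': [-0.388, 0.542, 0.396], 'wrist_torque': [-0.034, -0.007, -0.04], 'finger_force': 0.0, 'width': 0.094}
scene shelf []
scene tray_1 [([0.633, -0.406, -0.001], 0.91), ([0.484, -0.403, 0.003], 0.72)]
scene hook_grip [([0.473, 0.12, 0.045], 0.85), ([0.645, -0.366, 0.004], 0.29)]
scene hook_tip [([0.645, 0.143, 0.005], 0.87)]
scene mat [([0.511, 0.143, -0.001], 0.7)]
scene tub1_c [([0.43, 0.311, 0.03], 0.72)]
scene jar1 [([0.641, -0.364, 0.004], 0.51)]
scene carton [([0.727, 0.333, -0.0], 0.69)]
scene sauce [([0.78, 0.078, 0.001], 0.92)]
side shelf []
side tray_1 [([0.638, -0.405, -0.003], 0.88), ([0.484, -0.407, -0.001], 0.85)]
side hook_grip [([0.477, 0.126, 0.045], 0.66)]
side hook_tip [([0.64, 0.142, 0.004], 0.93), ([0.512, 0.142, 0.001], 0.63)]
side mat [([0.509, 0.139, 0.005], 0.61)]
side tub1_c [([0.427, 0.308, 0.028], 0.7)]
side jar1 [([0.646, -0.366, 0.0], 0.94)]
side carton [([0.722, 0.335, -0.002], 0.74)]
side sauce [([0.777, 0.076, -0.004], 0.86), ([0.526, 0.127, 0.045], 0.55), ([0.424, 0.308, 0.03], 0.17)]
```

View pics/scene0.png

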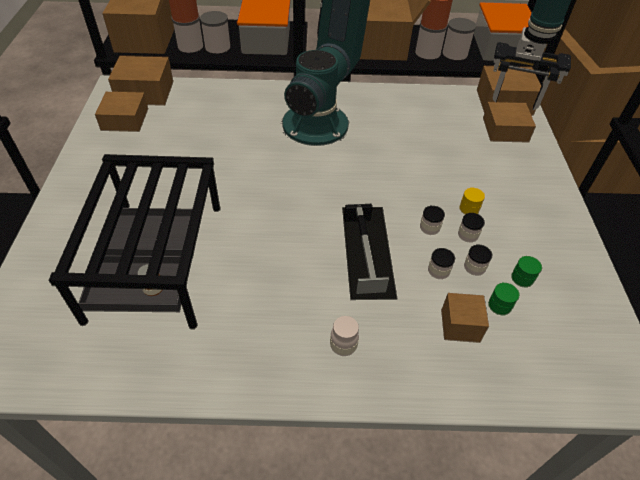

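View pics/side0.png

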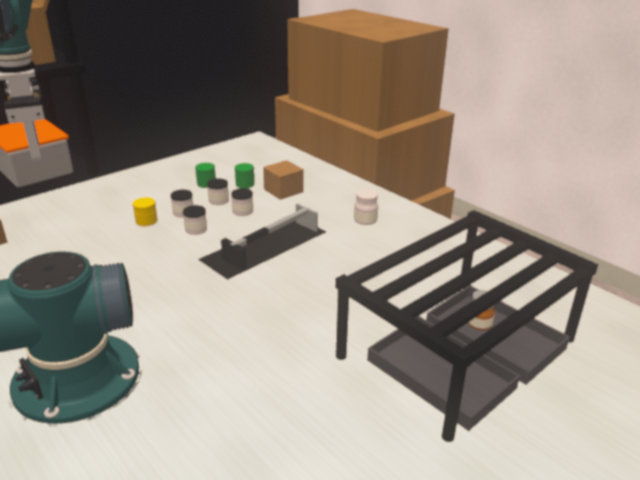

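The scene view shows the shelf at left. Its tray near the robot (pixel 150,232) looks empty, and the far tray (140,282) holds an amber jar at (150,285). There are four white tubs with black lids at (432,220), (471,226), (442,263) and (479,260). The look-alikes are yellow (473,201) and green (527,272), (504,298), so they are not meant. I'll confirm this in one crop and measure.

```bash
cat >> h.py <<'E'
def unproj(cam,uv,z):
    m=robot.camera_model(cam);K=np.array(m['camera_matrix']);R=cv2.Rodrigues(np.array(m['rvec'],float))[0];t=np.array(m['tvec'],float).ravel()
    d=np.linalg.inv(K)@np.r_[uv,1.];d=R.T@d;c=-R.T@t
    return c+d*(z-c[2])/d[2]
def lids(cam='scene',box=(400,150,560,330)):
    im=cv2.imread('pics/_l.png') if 0 else robot.snapshot(cam)
    x0,y0,x1,y1=box
    g=im[y0:y1,x0:x1].max(2)<50
    n,l,s,c=cv2.connectedComponentsWithStats(g.astype(np.uint8))
    return [(np.round(c[i]+[x0,y0],1).tolist(),int(s[i,4]),np.round(unproj(cam,c[i]+[x0,y0],.055),3).tolist()) for i in range(1,n) if s[i,4]>60]
E
python3 - <<'E'
from h import *
for r in lids(): print(r)
find(['tub1_c','jar1'],'scene',False); find(['hook_grip','hook_tip','hook_mid'],'scene')
for p in [(107,158),(213,160),(193,283),(59,280)]: print(p,unproj('scene',p,.17).round(3))
a=cv2.imread('pics/scene0.png');b=cv2.imread('pics/side0.png')
A=cv2.resize(a[145:330,50:225],(378,400));T=cv2.resize(a[180:320,415:555],(400,400),interpolation=2)
cv2.imwrite('pics/crop.png',np.hstack([A,T]))
E
```

```text
([433.2, 213.9], 277, [0.431, 0.304, 0.055])
([472.8, 221.1], 291, [0.453, 0.4, 0.055])
([479.9, 253.9], 333, [0.559, 0.398, 0.055])
([442.8, 257.4], 334, [0.573, 0.308, 0.055])
scene tub1_c [([0.443, 0.306, 0.051], 0.96)]
scene jar1 [([0.742, 0.332, 0.071], 0.52), ([0.661, -0.368, 0.03], 0.49), ([0.465, 0.398, 0.054], 0.27)]
scene hook_grip [([0.472, 0.122, 0.045], 0.96), ([0.644, -0.365, 0.005], 0.28)]
scene hook_tip [([0.643, 0.143, 0.003], 0.96), ([0.55, 0.405, 0.03], 0.24)]
scene hook_mid [([0.522, 0.128, 0.048], 0.56)]
(107, 158) [ 0.385 -0.5    0.17 ]
(213, 160) [ 0.382 -0.245  0.17 ]
(193, 283) [ 0.748 -0.231  0.17 ]
(59, 280) [ 0.749 -0.493  0.17 ]
```

View pics/crop.png

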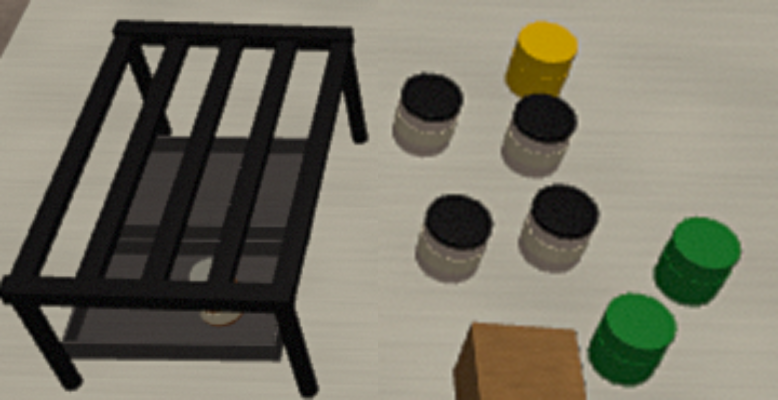

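The crop confirms it: the tray nearer the robot is empty, and the far one holds jars. The four black-lidded white tubs are the ones meant, not the yellow or green ones. Moving over the hook.

Request:
play_rows(
  translation=[
    [0,0,0],
    [0,0,0],
    [0,0,0],
    [0,0,0],
    [0,0,0],
  ],
  twist=[
    [0,0,-1],
    [0,0,-1],
    [0,0,-1],
    [0,0,-1],
    [0,0,-0.27],
  ],
  gripper=[1,1,1,1,1],
)

```text
time: 1.8
tool_pos: [0.1646, 0.5248, 0.4047]
ee_rot: [3.142, 0.0, -3.017]
wrist_force: [-0.3, -0.4, 0.7]
width: 0.0939
finger_force: 0.0
```

Request:
play_rows(
  translation=[
    [-0.534,-0.912,0.22],
    [-0.534,-0.912,0.22],
    [-0.534,-0.912,0.22],
    [-0.534,-0.912,0.22],
    [-0.534,-0.912,0.22],
    [-0.534,-0.912,0.22],
  ],
  twist=[
    [0,0,0],
    [0,0,0],
    [0,0,0],
    [0,0,0],
    [0,0,0],
    [0,0,0],
  ],
  gripper=[1,1,1,1,1,1],
)

```text
time: 2.4
tool_pos: [0.3192, 0.3219, 0.3518]
ee_rot: [3.141, 0.001, -3.019]
wrist_force: [0.3, 0.3, 0.1]
width: 0.0938
finger_force: 0.0
```

Request:
play_rows(
  translation=[
    [-0.534,-0.912,0.22],
    [-0.534,-0.912,0.22],
    [-0.534,-0.912,0.22],
    [-0.534,-0.912,0.22],
    [-0.534,-0.912,0.22],
    [-0.534,-0.912,0.22],
    [0,0,0],
  ],
  twist=[
    [0,0,0],
    [0,0,0],
    [0,0,0],
    [0,0,0],
    [0,0,0],
    [0,0,0],
    [0,0,0],
  ],
  gripper=[1,1,1,1,1,1,1],
)

```text
time: 3.1
tool_pos: [0.4745, 0.1184, 0.2977]
ee_rot: [-3.14, -0.002, -3.026]
wrist_force: [-0.7, 0.7, -0.7]
width: 0.0941
finger_force: 0.0
```

```bash
cat >> h.py <<'E'
from scipy.spatial.transform import Rotation as Ro
def pose():
    o=robot.get_obs();return np.array(o['tool_pos']),np.array(o['ee_rot']),o
def plan(wps,step=.036,start=None):
    """wps: (x,y,z,yaw[,step]) TCP; prints rows in tool units, tool kept straight down"""
    p,e,o=pose(); R=Ro.from_euler('xyz',e)
    if start is not None: p=np.array(start[:3]);R=Ro.from_euler('xyz',[np.pi,0,start[3]])
    print('now',p.round(4),R.as_euler('xyz').round(3),'w',round(o['width'],4),'f',round(o['finger_force'],1),'t',round(o['time'],1),'wf',np.round(o['wrist_force'],1))
    for w in wps:
        q=np.array(w[:3]);R2=Ro.from_euler('xyz',[np.pi,0,w[3]]);s=w[4] if len(w)>4 else step
        r=(R.inv()*R2).as_rotvec()
        if np.linalg.norm(r)>.004:
            n=int(np.ceil(np.abs(r).max()/.1)); print('  TURN',n,'x',(r/n/.1).round(3).tolist())
        d=R2.inv().apply(q-p)
        if np.linalg.norm(d)>.0005:
            n=int(np.ceil(max(np.abs(d).max()/.04,np.linalg.norm(d)/s))); print('  MOVE',n,'x',(d/n/.04).round(3).tolist(),'->',w)
        p=q;R=R2
E
python3 - <<'E'
from h import *
shot('wrist','w1');find(['hook_grip','hook_tip'],'wrist')
plan([(.473,.122,.228,3.265)])
E
```

```text
wrist hook_grip [([0.473, 0.125, 0.046], 0.68)]
wrist hook_tip [([0.642, 0.141, 0.005], 0.79)]
now [0.4726 0.122  0.2991] [ 3.141 -0.    -3.02 ] w 0.0936 f 0.0 t 3.2 wf [0.  0.9 0.2]
  MOVE 2 x [-0.005, -0.001, 0.889] -> (0.473, 0.122, 0.228, 3.265)
```

Request:
play_rows(
  translation=[
    [0,0,0.89],
    [0,0,0.89],
    [0,0,0],
    [0,0,0],
    [0,0,0],
    [0,0,0],
    [0,0,0],
    [0,0,0],
  ],
  twist=[
    [0,0,0],
    [0,0,0],
    [0,0,0],
    [0,0,0],
    [0,0,0],
    [0,0,0],
    [0,0,0],
    [0,0,0],
  ],
  gripper=[1,1,1,-1,-1,-1,-1,-1],
)

```text
time: 4.05
tool_pos: [0.473, 0.1219, 0.2289]
ee_rot: [3.141, 0.002, -3.018]
wrist_force: [0.1, -0.0, 0.2]
width: 0.0573
finger_force: 0.0
```

Request:
play_rows(
  translation=[
    [0,0,0],
    [0,0,0],
    [0,0,-0.6],
    [0,0,-0.8],
    [0,0,-0.8],
    [0,0,-0.8],
    [0,0,0],
  ],
  twist=[
    [0,0,0],
    [0,0,0],
    [0,0,0],
    [0,0,0],
    [0,0,0],
    [0,0,0],
    [0,0,0],
  ],
  gripper=[-1,-1,-1,-1,-1,-1,-1],
)

```text
time: 4.75
tool_pos: [0.4738, 0.122, 0.3533]
ee_rot: [3.141, 0.01, -3.019]
wrist_force: [0.7, 1.1, -0.0]
width: 0.002
finger_force: 0.0
```

Run:
```python
from h import *
shot('scene');find(['hook_grip','hook_tip'],'scene')
plan([(.473,.10,.345,1.60),(.473,-.02,.345,1.60),(.473,-.02,.276,1.6),(.477,-.163,.276,1.6),(.477,-.163,.236,1.6)],step=.03)
```

```text
scene hook_grip [([0.474, 0.121, 0.044], 0.9)]
scene hook_tip [([0.644, 0.144, 0.004], 0.8)]
now [0.4725 0.1218 0.3468] [ 3.142e+00 -2.000e-03 -3.018e+00] w 0.0004 f 0.0 t 4.9 wf [-1.  -0.2 -0.4]
  TURN 17 x [-0.001, -0.001, 0.979]
  MOVE 1 x [-0.545, -0.003, 0.045] -> (0.473, 0.1, 0.345, 1.6)
  MOVE 4 x [-0.75, -0.022, -0.0] -> (0.473, -0.02, 0.345, 1.6)
  MOVE 3 x [0.0, -0.0, 0.575] -> (0.473, -0.02, 0.276, 1.6)
  MOVE 5 x [-0.715, -0.001, -0.0] -> (0.477, -0.163, 0.276, 1.6)
  MOVE 2 x [0.0, -0.0, 0.5] -> (0.477, -0.163, 0.236, 1.6)
```

Fingers were slower than allowed for (≈70 mm/s), so they closed above the rod. Reopening part-way and repeating with more closing rows.

Request:
play_rows(
  translation=[
    [0,0,0],
    [0,0,0],
    [0,0,0],
    [0,0,0],
    [0,0,0],
    [0,0,0],
    [0,0,0],
    [0,0,0],
  ],
  twist=[
    [0,0,0],
    [0,0,0],
    [0,0,0],
    [0,0,0],
    [0,0,0],
    [0,0,0],
    [0,0,0],
    [0,0,0],
  ],
  gripper=[0.1,0.1,0.1,0.1,0.1,0.1,0.1,0.1],
)

```text
time: 5.7
tool_pos: [0.4727, 0.1219, 0.348]
ee_rot: [3.141, 0.0, -3.018]
wrist_force: [-0.6, -0.7, -0.7]
width: 0.0517
finger_force: 0.0
```

Request:
play_rows(
  translation=[
    [0,0,0.75],
    [0,0,0.75],
    [0,0,0.75],
    [0,0,0.75],
    [0,0,0],
    [0,0,0],
    [0,0,0],
    [0,0,0],
  ],
  twist=[
    [0,0,0],
    [0,0,0],
    [0,0,0],
    [0,0,0],
    [0,0,0],
    [0,0,0],
    [0,0,0],
    [0,0,0],
  ],
  gripper=[0.1,0.1,0.1,0.1,0.1,-1,-1,-1],
)

```text
time: 6.5
tool_pos: [0.4736, 0.122, 0.2301]
ee_rot: [3.141, 0.004, -3.018]
wrist_force: [-0.2, 0.0, 0.2]
width: 0.031
finger_force: 0.0
```

Request:
play_rows(
  translation=[
    [0,0,0],
    [0,0,0],
    [0,0,0],
    [0,0,0],
    [0,0,0],
    [0,0,0],
    [0,0,0],
    [0,0,0],
  ],
  twist=[
    [0,0,0],
    [0,0,0],
    [0,0,0],
    [0,0,0],
    [0,0,0],
    [0,0,0],
    [0,0,0],
    [0,0,0],
  ],
  gripper=[-1,-1,-1,-1,-1,-1,-1,-1],
)

```text
time: 7.3
tool_pos: [0.4731, 0.1221, 0.2289]
ee_rot: [3.141, 0.002, -3.019]
wrist_force: [0.1, 0.8, 5.8]
width: 0.0143
finger_force: 30.0
```

Request:
play_rows(
  translation=[
    [0,0,-0.6],
    [0,0,-0.75],
    [0,0,-0.8],
    [0,0,-0.8],
    [0,0,0],
    [0,0,0],
  ],
  twist=[
    [0,0,0],
    [0,0,0],
    [0,0,0],
    [0,0,0],
    [0,0,0],
    [0,0,0],
  ],
  gripper=[-1,-1,-1,-1,-1,-1],
)

```text
time: 7.9
tool_pos: [0.4726, 0.1218, 0.345]
ee_rot: [-3.141, -0.001, -3.018]
wrist_force: [0.3, -0.1, -2.3]
width: 0.0138
finger_force: 30.0
```

Run:
```python
from h import *
shot('scene');find(['hook_grip','hook_tip'],'scene');plan([])
```

```text
scene hook_grip [([0.472, 0.12, 0.16], 0.78)]
scene hook_tip [([0.639, 0.146, 0.119], 0.88)]
now [0.4722 0.1218 0.3431] [-3.141 -0.005 -3.018] w 0.0136 f 30.0 t 8.1 wf [-0.5  0.3 -3.1]
```

Hook held and level. Swinging it to point at the shelf.

Request:
play_rows(
  translation=[
    [0,0,0],
    [0,0,0],
    [0,0,0],
    [0,0,0],
    [0,0,0],
    [0,0,0],
    [0,0,0],
    [0,0,0],
  ],
  twist=[
    [0,0,0.98],
    [0,0,0.98],
    [0,0,0.98],
    [0,0,0.98],
    [0,0,0.98],
    [0,0,0.98],
    [0,0,0.98],
    [0,0,0.98],
  ],
  gripper=[-1,-1,-1,-1,-1,-1,-1,-1],
)

```text
time: 8.85
tool_pos: [0.4724, 0.1218, 0.3436]
ee_rot: [-3.139, -0.003, 2.477]
wrist_force: [0.2, 0.9, -1.3]
width: 0.0136
finger_force: 29.9
```

Request:
play_rows(
  translation=[
    [0,0,0],
    [0,0,0],
    [0,0,0],
    [0,0,0],
    [0,0,0],
    [0,0,0],
    [0,0,0],
    [0,0,0],
  ],
  twist=[
    [0,0,0.98],
    [0,0,0.98],
    [0,0,0.98],
    [0,0,0.98],
    [0,0,0.98],
    [0,0,0.98],
    [0,0,0.98],
    [0,0,0.98],
  ],
  gripper=[-1,-1,-1,-1,-1,-1,-1,-1],
)

```text
time: 9.65
tool_pos: [0.4724, 0.1218, 0.3436]
ee_rot: [-3.137, 0.0, 1.693]
wrist_force: [0.4, -0.7, -1.7]
width: 0.0135
finger_force: 29.9
```

Request:
play_rows(
  translation=[
    [0,0,0],
    [-0.7,0,0],
    [-0.7,0,0],
    [-0.7,0,0],
    [-0.7,0,0],
    [-0.7,0,0],
    [0,0,0],
    [0,0,0],
  ],
  twist=[
    [0,0,0.98],
    [0,0,0],
    [0,0,0],
    [0,0,0],
    [0,0,0],
    [0,0,0],
    [0,0,0],
    [0,0,0],
  ],
  gripper=[-1,-1,-1,-1,-1,-1,-1,-1],
)

```text
time: 10.45
tool_pos: [0.4764, -0.0183, 0.3442]
ee_rot: [-3.139, -0.001, 1.597]
wrist_force: [0.2, 0.2, -1.5]
width: 0.0137
finger_force: 30.0
```

Run:
```python
from h import *
shot('scene');find(['hook_grip','hook_tip','tray_1'],'scene')
shot('side');find(['hook_grip','hook_tip','tray_1'],'side')
plan([(.473,-.02,.276,1.6),(.477,-.163,.276,1.6),(.477,-.163,.236,1.6)],step=.03)
```

```text
scene hook_grip [([0.474, -0.023, 0.161], 0.7)]
scene hook_tip [([0.479, -0.183, 0.117], 0.74)]
scene tray_1 [([0.634, -0.407, -0.004], 0.81), ([0.485, -0.403, 0.001], 0.58), ([0.727, 0.336, -0.0], 0.58), ([0.447, 0.402, 0.031], 0.3)]
side hook_grip [([0.477, -0.014, 0.163], 0.71)]
side hook_tip [([0.477, -0.187, 0.122], 0.9)]
side tray_1 [([0.486, -0.405, -0.002], 0.9), ([0.638, -0.408, 0.002], 0.55), ([0.45, 0.404, 0.025], 0.18)]
now [ 0.4766 -0.0175  0.3459] [ 3.141 -0.     1.6  ] w 0.0135 f 30.0 t 10.8 wf [ 0.8  0.4 -2.2]
  MOVE 3 x [-0.02, -0.031, 0.582] -> (0.473, -0.02, 0.276, 1.6)
  MOVE 5 x [-0.715, -0.001, -0.0] -> (0.477, -0.163, 0.276, 1.6)
  MOVE 2 x [0.0, -0.0, 0.5] -> (0.477, -0.163, 0.236, 1.6)
```

Request:
play_rows(
  translation=[
    [0,0,0.58],
    [0,0,0.58],
    [0,0,0.58],
    [-0.72,0,0],
    [-0.72,0,0],
    [-0.72,0,0],
    [-0.72,0,0],
    [-0.72,0,0],
  ],
  twist=[
    [0,0,0],
    [0,0,0],
    [0,0,0],
    [0,0,0],
    [0,0,0],
    [0,0,0],
    [0,0,0],
    [0,0,0],
  ],
  gripper=[-1,-1,-1,-1,-1,-1,-1,-1],
)

```text
time: 11.65
tool_pos: [0.4807, -0.1628, 0.2764]
ee_rot: [3.141, 0.0, 1.599]
wrist_force: [-0.5, 1.0, -1.5]
width: 0.0139
finger_force: 30.0
```

Request:
play_rows(
  translation=[
    [0,0,0],
    [0,0,0.5],
    [0,0,0.5],
    [0,0,0],
    [0,0,0],
  ],
  twist=[
    [0,0,0],
    [0,0,0],
    [0,0,0],
    [0,0,0],
    [0,0,0],
  ],
  gripper=[-1,-1,-1,-1,-1],
)

```text
time: 12.15
tool_pos: [0.4807, -0.1614, 0.2363]
ee_rot: [-3.141, -0.001, 1.6]
wrist_force: [0.2, -0.9, -1.6]
width: 0.0138
finger_force: 30.0
```

Run:
```python
from h import *
shot('side','side1');find(['hook_tip','tray_1'],'side')
plan([(.468,.120,.236,1.6)],step=.02)
```

```text
side hook_tip [([0.482, -0.328, 0.011], 0.66), ([0.483, -0.406, -0.001], 0.46)]
side tray_1 [([0.484, -0.403, 0.002], 0.7), ([0.636, -0.406, -0.001], 0.62), ([0.45, 0.403, 0.027], 0.39)]
now [ 0.4812 -0.1619  0.2377] [3.139e+00 1.000e-03 1.599e+00] w 0.0138 f 30.0 t 12.3 wf [ 0.   0.8 -2.9]
  MOVE 15 x [0.47, -0.008, 0.003] -> (0.468, 0.12, 0.236, 1.6)
```

View pics/side1.png

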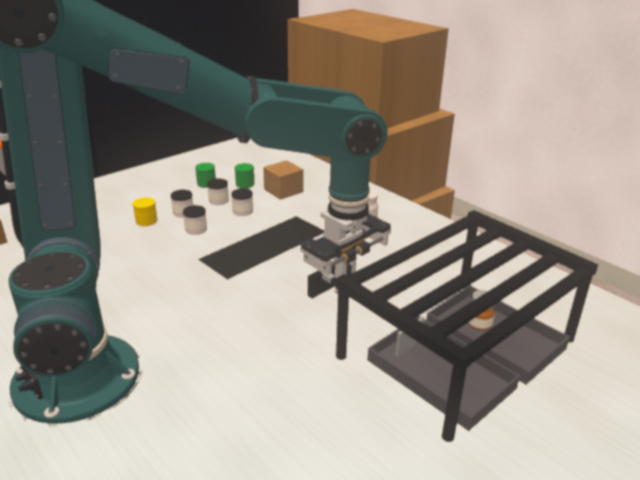

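The claw stands inside the empty tray (pixel ~400,345). Dragging it out along the shelf's y.

Request:
play_rows(
  translation=[
    [0.3,0,0],
    [0.3,0,0],
    [0.4,0,0],
    [0.5,0,0],
    [0.5,0,0],
    [0.5,0,0],
    [0.5,0,0],
    [0.5,0,0],
  ],
  twist=[
    [0,0,0],
    [0,0,0],
    [0,0,0],
    [0,0,0],
    [0,0,0],
    [0,0,0],
    [0,0,0],
    [0,0,0],
  ],
  gripper=[-1,-1,-1,-1,-1,-1,-1,-1],
)

```text
time: 13.1
tool_pos: [0.4764, -0.0204, 0.2365]
ee_rot: [3.141, 0.001, 1.6]
wrist_force: [0.5, -1.0, -1.1]
width: 0.0137
finger_force: 30.0
```

Request:
play_rows(
  translation=[
    [0.5,0,0],
    [0.5,0,0],
    [0.5,0,0],
    [0.5,0,0],
    [0.5,0,0],
    [0.5,0,0],
    [0.5,0,0],
    [0.5,0,0],
  ],
  twist=[
    [0,0,0],
    [0,0,0],
    [0,0,0],
    [0,0,0],
    [0,0,0],
    [0,0,0],
    [0,0,0],
    [0,0,0],
  ],
  gripper=[-1,-1,-1,-1,-1,-1,-1,-1],
)

```text
time: 13.9
tool_pos: [0.4714, 0.1394, 0.2364]
ee_rot: [-3.142, 0.001, 1.6]
wrist_force: [-0.2, -2.5, -1.9]
width: 0.0136
finger_force: 30.0
```

Request:
play_rows(
  translation=[
    [0.3,0,0],
    [0.2,0,0],
    [0,0,0],
    [0,0,0],
  ],
  twist=[
    [0,0,0],
    [0,0,0],
    [0,0,0],
    [0,0,0],
  ],
  gripper=[-1,-1,-1,-1],
)

```text
time: 14.3
tool_pos: [0.4716, 0.158, 0.2363]
ee_rot: [3.142, -0.0, 1.599]
wrist_force: [0.3, 0.2, -1.3]
width: 0.0134
finger_force: 30.0
```

Run:
```python
from h import *
shot('scene','s2');find(['hook_tip','tray_1'],'scene')
shot('side');find(['hook_tip','tray_1'],'side')
for r in lids(): print(r)
plan([])
```

```text
scene hook_tip [([0.727, 0.336, -0.001], 0.48)]
scene tray_1 [([0.475, -0.108, 0.003], 0.82), ([0.471, 0.154, 0.054], 0.3)]
side hook_tip [([0.471, -0.01, 0.012], 0.91)]
side tray_1 [([0.474, -0.112, 0.001], 0.77), ([0.639, -0.405, -0.001], 0.7)]
([402.4, 155.1], 69, [0.205, 0.247, 0.055])
([433.3, 213.9], 272, [0.431, 0.304, 0.055])
([472.9, 221.1], 286, [0.453, 0.401, 0.055])
([402.5, 233.9], 125, [0.502, 0.22, 0.055])
([479.9, 253.9], 328, [0.559, 0.398, 0.055])
([442.7, 257.5], 332, [0.573, 0.308, 0.055])
now [0.4718 0.1575 0.2363] [ 3.141 -0.     1.598] w 0.0138 f 30.0 t 14.7 wf [ 0.5 -0.  -2.2]
```

View pics/s2.png

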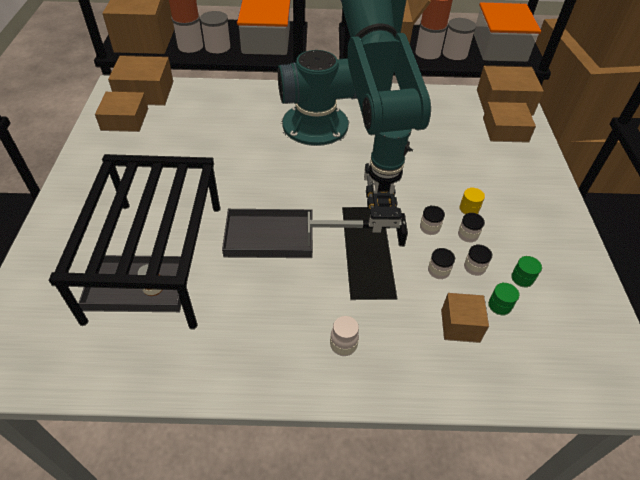

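The tray is out from under the shelf (scene pixels 268,233); the jar tray is untouched. Now I'll return the hook to its mat for the loading.

Run:
```python
from h import *
for p in [(344,207),(382,207),(396,298),(350,298)]: print(unproj('scene',p,.003).round(3))
for p in [(226,210),(313,209),(313,257),(223,254)]: print('tray rim',unproj('scene',p,.03).round(3))
plan([(.4718,.1575,.345,1.6),(.46,.138,.345,3.2),(.46,.138,.229,3.2)],step=.03)
```

```text
[0.364 0.083 0.003]
[0.36  0.186 0.003]
[0.655 0.198 0.003]
[0.659 0.091 0.003]
tray rim [ 0.413 -0.225  0.03 ]
tray rim [ 0.401 -0.     0.03 ]
tray rim [0.561 0.003 0.03 ]
tray rim [ 0.56  -0.213  0.03 ]
now [0.4718 0.1575 0.2363] [ 3.141 -0.     1.598] w 0.0138 f 30.0 t 14.7 wf [ 0.5 -0.  -2.2]
  MOVE 4 x [-0.0, -0.0, -0.679] -> (0.4718, 0.1575, 0.345, 1.6)
  TURN 17 x [0.0, 0.0, -0.941]
  MOVE 1 x [0.323, -0.469, -0.0] -> (0.46, 0.138, 0.345, 3.2)
  MOVE 4 x [-0.0, -0.0, 0.725] -> (0.46, 0.138, 0.229, 3.2)
```

Request:
play_rows(
  translation=[
    [0,0,-0.68],
    [0,0,-0.68],
    [0,0,-0.68],
    [0,0,-0.68],
    [0,0,0],
    [0,0,0],
    [0,0,0],
    [0,0,0],
  ],
  twist=[
    [0,0,0],
    [0,0,0],
    [0,0,0],
    [0,0,0],
    [0,0,-0.93],
    [0,0,-0.93],
    [0,0,-0.93],
    [0,0,-0.93],
  ],
  gripper=[-1,-1,-1,-1,-1,-1,-1,-1],
)

```text
time: 15.45
tool_pos: [0.4717, 0.1577, 0.3452]
ee_rot: [3.141, -0.0, 1.974]
wrist_force: [-0.1, 0.7, -2.0]
width: 0.0134
finger_force: 30.0
```

Request:
play_rows(
  translation=[
    [0,0,0],
    [0,0,0],
    [0,0,0],
    [0,0,0],
    [0,0,0],
    [0,0,0],
    [0,0,0],
    [0,0,0],
  ],
  twist=[
    [0,0,-0.93],
    [0,0,-0.93],
    [0,0,-0.93],
    [0,0,-0.93],
    [0,0,-0.93],
    [0,0,-0.93],
    [0,0,-0.93],
    [0,0,-0.93],
  ],
  gripper=[-1,-1,-1,-1,-1,-1,-1,-1],
)

```text
time: 16.25
tool_pos: [0.4717, 0.1577, 0.345]
ee_rot: [3.142, -0.0, 2.718]
wrist_force: [0.0, -0.1, -1.2]
width: 0.0136
finger_force: 30.0
```

Request:
play_rows(
  translation=[
    [0,0,0],
    [0,0,0],
    [0,0,0],
    [0,0,0],
    [0,0,0],
    [0.32,-0.47,0],
    [0,0,0],
    [0,0,0],
  ],
  twist=[
    [0,0,-0.93],
    [0,0,-0.93],
    [0,0,-0.93],
    [0,0,-0.93],
    [0,0,-0.93],
    [0,0,0],
    [0,0,0],
    [0,0,0],
  ],
  gripper=[-1,-1,-1,-1,-1,-1,-1,-1],
)

```text
time: 17.05
tool_pos: [0.4597, 0.1385, 0.3452]
ee_rot: [3.141, 0.001, -3.104]
wrist_force: [0.2, 0.2, -1.8]
width: 0.0136
finger_force: 30.0
```

Run:
```python
from h import *
shot('scene');find(['hook_grip','hook_tip'],'scene')
H=.345
plan([(.46,.138,.229,3.18),(.46,.138,.345,3.18),(.431,.304,.335,3.17),(.431,.304,.223,3.17)],step=.035)
```

```text
scene hook_grip [([0.459, 0.136, 0.162], 0.88)]
scene hook_tip [([0.629, 0.148, 0.12], 0.93), ([0.569, 0.309, 0.03], 0.24)]
now [0.4599 0.1389 0.3451] [ 3.141  0.    -3.103] w 0.014 f 30.0 t 17.2 wf [-0.2 -0.8 -1.1]
  MOVE 4 x [-0.0, -0.005, 0.726] -> (0.46, 0.138, 0.229, 3.18)
  MOVE 4 x [0.0, 0.0, -0.725] -> (0.46, 0.138, 0.345, 3.18)
  TURN 1 x [-0.0, -0.0, 0.1]
  MOVE 5 x [0.121, 0.834, 0.05] -> (0.431, 0.304, 0.335, 3.17)
  MOVE 4 x [0.0, -0.0, 0.7] -> (0.431, 0.304, 0.223, 3.17)
```

Request:
play_rows(
  translation=[
    [0,0,0.9],
    [0,0,0.9],
    [0,0,0.7],
    [0,0,0.3],
    [0,0,0.1],
    [0,0,0],
    [0,0,0],
    [0,0,0],
  ],
  twist=[
    [0,0,0],
    [0,0,0],
    [0,0,0],
    [0,0,0],
    [0,0,0],
    [0,0,0],
    [0,0,0],
    [0,0,0],
  ],
  gripper=[-1,-1,-1,-1,-1,-1,-1,0.5],
)

```text
time: 18.0
tool_pos: [0.4604, 0.1388, 0.2307]
ee_rot: [3.141, 0.004, -3.103]
wrist_force: [-0.1, 1.0, -0.1]
width: 0.0191
finger_force: 0.0
```

Request:
play_rows(
  translation=[
    [0,0,0],
    [0,0,0],
    [0,0,0],
    [0,0,0],
    [0,0,-0.725],
    [0,0,-0.725],
    [0,0,-0.725],
    [0,0,-0.725],
  ],
  twist=[
    [0,0,0],
    [0,0,0],
    [0,0,0],
    [0,0,0],
    [0,0,0],
    [0,0,0],
    [0,0,0],
    [0,0,0],
  ],
  gripper=[0.5,0.5,0.5,0.5,0.5,0.5,0.5,0.5],
)

```text
time: 18.8
tool_pos: [0.4595, 0.1386, 0.3461]
ee_rot: [3.141, -0.0, -3.103]
wrist_force: [0.0, -0.3, 1.1]
width: 0.0702
finger_force: 0.0
```

Request:
play_rows(
  translation=[
    [0.12,0.83,0.05],
    [0.12,0.83,0.05],
    [0.12,0.83,0.05],
    [0.12,0.83,0.05],
    [0.12,0.83,0.05],
    [0,0,0],
  ],
  twist=[
    [0,0,0.1],
    [0,0,0],
    [0,0,0],
    [0,0,0],
    [0,0,0],
    [0,0,0],
  ],
  gripper=[0.5,0.5,0.5,0.5,0.5,0.5],
)

```text
time: 19.4
tool_pos: [0.4296, 0.3066, 0.3345]
ee_rot: [3.14, -0.001, -3.109]
wrist_force: [0.5, -0.6, -0.2]
width: 0.0704
finger_force: 0.0
```

Run:
```python
from h import *
shot('scene','s3');find(['hook_mid','hook_tip','tray_1'],'scene')
shot('wrist');find(['tub1_c'],'wrist')
for r in lids(): print(r)
plan([(.431,.304,.223,3.17),(.431,.304,.335,3.17),(.4444,-.159,.335,3.17),(.4444,-.159,.2285,3.17),(.4444,-.159,.335,3.17),(.453,.4,.335,3.17),(.453,.4,.223,3.17)],step=.037)
```

```text
scene hook_mid [([0.512, 0.14, 0.046], 0.92), ([0.448, 0.403, 0.031], 0.48)]
scene hook_tip [([0.628, 0.15, 0.005], 0.86), ([0.477, -0.108, 0.004], 0.54)]
scene tray_1 [([0.637, -0.406, 0.0], 0.9), ([0.477, -0.108, 0.002], 0.64)]
wrist tub1_c [([0.422, 0.309, 0.021], 0.69)]
([454.2, 155.6], 667, [0.201, 0.394, 0.055])
([433.3, 213.9], 273, [0.431, 0.304, 0.055])
([472.9, 221.1], 287, [0.453, 0.401, 0.055])
([479.8, 253.8], 328, [0.558, 0.398, 0.055])
([442.7, 257.5], 332, [0.573, 0.308, 0.055])
now [0.431  0.3028 0.3353] [-3.142  0.    -3.115] w 0.0706 f 0.0 t 19.8 wf [-0.2  0.2 -1.1]
  MOVE 4 x [-0.0, 0.007, 0.702] -> (0.431, 0.304, 0.223, 3.17)
  MOVE 4 x [-0.0, 0.0, -0.7] -> (0.431, 0.304, 0.335, 3.17)
  MOVE 13 x [-0.0, -0.891, -0.0] -> (0.4444, -0.159, 0.335, 3.17)
  MOVE 3 x [0.0, -0.0, 0.888] -> (0.4444, -0.159, 0.2285, 3.17)
  MOVE 3 x [-0.0, 0.0, -0.888] -> (0.4444, -0.159, 0.335, 3.17)
  MOVE 16 x [-0.038, 0.873, 0.0] -> (0.453, 0.4, 0.335, 3.17)
  MOVE 4 x [0.0, -0.0, 0.7] -> (0.453, 0.4, 0.223, 3.17)
```

Hook stands on its mat. Picking tub 1.

Request:
play_rows(
  translation=[
    [0.1,0.1,0.7],
    [0,0,0.7],
    [0,0,0.7],
    [0,0,0.7],
    [0,0,0],
    [0,0,0],
    [0,0,0],
    [0,0,0],
  ],
  twist=[
    [0,0,0],
    [0,0,0],
    [0,0,0],
    [0,0,0],
    [0,0,0],
    [0,0,0],
    [0,0,0],
    [0,0,0],
  ],
  gripper=[0.5,0.5,0.5,0.5,0.5,-1,-1,-1],
)

```text
time: 20.55
tool_pos: [0.4274, 0.3079, 0.2253]
ee_rot: [3.14, 0.004, -3.114]
wrist_force: [0.2, -0.1, 1.8]
width: 0.0536
finger_force: 30.0
```

Request:
play_rows(
  translation=[
    [0,0,0],
    [0,0,-0.7],
    [0,0,-0.7],
    [0,0,-0.7],
    [0,0,-0.7],
    [0,0,0],
  ],
  twist=[
    [0,0,0],
    [0,0,0],
    [0,0,0],
    [0,0,0],
    [0,0,0],
    [0,0,0],
  ],
  gripper=[-1,-1,-1,-1,-1,-1],
)

```text
time: 21.15
tool_pos: [0.4273, 0.3083, 0.3403]
ee_rot: [3.137, 0.009, -3.113]
wrist_force: [0.7, 0.0, -1.2]
width: 0.0537
finger_force: 30.0
```

Request:
play_rows(
  translation=[
    [-0.01,-0.7,0],
    [-0.01,-0.9,0],
    [-0.01,-0.9,0],
    [-0.01,-0.9,0],
    [-0.01,-0.9,0],
    [-0.01,-0.9,0],
    [-0.01,-0.9,0],
  ],
  twist=[
    [0,0,0],
    [0,0,0],
    [0,0,0],
    [0,0,0],
    [0,0,0],
    [0,0,0],
    [0,0,0],
  ],
  gripper=[-1,-1,-1,-1,-1,-1,-1],
)

```text
time: 21.85
tool_pos: [0.4356, 0.0625, 0.3333]
ee_rot: [3.141, -0.002, -3.113]
wrist_force: [-0.5, 0.3, -1.2]
width: 0.0538
finger_force: 30.0
```

Request:
play_rows(
  translation=[
    [-0.01,-0.9,0],
    [-0.01,-0.9,0],
    [-0.01,-0.9,0],
    [-0.01,-0.9,0],
    [-0.01,-0.9,0],
    [0,-0.6,0],
    [0,-0.4,0],
    [0,0,0],
  ],
  twist=[
    [0,0,0],
    [0,0,0],
    [0,0,0],
    [0,0,0],
    [0,0,0],
    [0,0,0],
    [0,0,0],
    [0,0,0],
  ],
  gripper=[-1,-1,-1,-1,-1,-1,-1,-1],
)

```text
time: 22.65
tool_pos: [0.444, -0.1575, 0.3332]
ee_rot: [3.141, -0.003, -3.116]
wrist_force: [0.1, -0.1, -1.4]
width: 0.0535
finger_force: 30.0
```

Run:
```python
from h import *
shot('scene','s4');find(['tub1_c'],'scene')
shot('side');find(['tub1_c'],'side')
for r in lids(): print(r)
plan([(.4454,-.158,.2285,3.17),(.4454,-.158,.335,3.17),(.449,.404,.335,3.17),(.449,.404,.223,3.17),(.449,.404,.335,3.17),(.5094,-.156,.335,3.17)],step=.037)
```

```text
scene tub1_c [([0.444, -0.153, 0.136], 0.65)]
side tub1_c [([0.442, -0.152, 0.135], 0.94)]
([472.9, 221.1], 286, [0.453, 0.401, 0.055])
([479.9, 253.9], 328, [0.559, 0.398, 0.055])
([442.7, 257.4], 331, [0.573, 0.308, 0.055])
now [ 0.4443 -0.155   0.3346] [ 3.141e+00 -1.000e-03 -3.112e+00] w 0.0534 f 30.0 t 22.9 wf [ 0.5 -0.7 -1.2]
  MOVE 3 x [-0.008, -0.025, 0.884] -> (0.4454, -0.158, 0.2285, 3.17)
  MOVE 3 x [-0.0, 0.0, -0.888] -> (0.4454, -0.158, 0.335, 3.17)
  MOVE 16 x [-0.031, 0.878, 0.0] -> (0.449, 0.404, 0.335, 3.17)
  MOVE 4 x [0.0, -0.0, 0.7] -> (0.449, 0.404, 0.223, 3.17)
  MOVE 4 x [-0.0, 0.0, -0.7] -> (0.449, 0.404, 0.335, 3.17)
  MOVE 16 x [-0.069, -0.877, -0.0] -> (0.5094, -0.156, 0.335, 3.17)
```

Request:
play_rows(
  translation=[
    [-0.03,-0.08,0.9],
    [0,0,0.9],
    [0,0,0.6],
    [0,0,0.22],
    [0,0,0],
    [0,0,0],
    [0,0,0],
    [0,0,0],
  ],
  twist=[
    [0,0,0],
    [0,0,0],
    [0,0,0],
    [0,0,0],
    [0,0,0],
    [0,0,0],
    [0,0,0],
    [0,0,0],
  ],
  gripper=[-1,-1,-1,-1,-1,0.4,0.4,0.4],
)

```text
time: 23.7
tool_pos: [0.4459, -0.1584, 0.2308]
ee_rot: [3.14, 0.001, -3.113]
wrist_force: [-0.2, 5.8, 0.9]
width: 0.0658
finger_force: 0.0
```

Request:
play_rows(
  translation=[
    [0,0,-0.6],
    [0,0,-0.7],
    [0,0,-0.7],
    [0,0,-0.6],
    [-0.03,0.88,0],
    [-0.03,0.88,0],
    [-0.03,0.88,0],
    [-0.03,0.88,0],
  ],
  twist=[
    [0,0,0],
    [0,0,0],
    [0,0,0],
    [0,0,0],
    [0,0,0],
    [0,0,0],
    [0,0,0],
    [0,0,0],
  ],
  gripper=[0.5,0.5,0.5,0.5,0.5,0.5,0.5,0.5],
)

```text
time: 24.5
tool_pos: [0.4467, -0.0175, 0.3355]
ee_rot: [-3.14, 0.003, -3.114]
wrist_force: [-0.0, 1.0, 0.5]
width: 0.0706
finger_force: 0.0
```

Request:
play_rows(
  translation=[
    [-0.03,0.88,0],
    [-0.03,0.88,0],
    [-0.03,0.88,0],
    [-0.03,0.88,0],
    [-0.03,0.88,0],
    [-0.03,0.88,0],
    [-0.03,0.88,0],
    [-0.03,0.88,0],
  ],
  twist=[
    [0,0,0],
    [0,0,0],
    [0,0,0],
    [0,0,0],
    [0,0,0],
    [0,0,0],
    [0,0,0],
    [0,0,0],
  ],
  gripper=[0.5,0.5,0.5,0.5,0.5,0.5,0.5,0.5],
)

```text
time: 25.3
tool_pos: [0.4484, 0.2648, 0.3353]
ee_rot: [3.142, 0.003, -3.113]
wrist_force: [0.1, 0.2, 0.3]
width: 0.0707
finger_force: 0.0
```

Request:
play_rows(
  translation=[
    [-0.03,0.88,0],
    [-0.03,0.88,0],
    [-0.03,0.88,0],
    [-0.03,0.88,0],
    [0,0,0],
    [0,0,0],
  ],
  twist=[
    [0,0,0],
    [0,0,0],
    [0,0,0],
    [0,0,0],
    [0,0,0],
    [0,0,0],
  ],
  gripper=[0.5,0.5,0.5,0.5,0.5,0.5],
)

```text
time: 25.9
tool_pos: [0.4492, 0.4047, 0.3345]
ee_rot: [-3.141, 0.001, -3.112]
wrist_force: [0.4, -0.3, -0.1]
width: 0.0708
finger_force: 0.0
```

Run:
```python
from h import *
for r in lids(): print(r)
find(['tub1_c','tray_1'],'scene')
plan([(.449,.404,.223,3.17),(.449,.404,.335,3.17),(.5094,-.156,.335,3.17)],step=.037)
```

```text
([501.4, 160.0], 1030, [0.215, 0.524, 0.055])
([502.5, 186.3], 77, [0.322, 0.503, 0.055])
([472.9, 221.1], 288, [0.453, 0.401, 0.055])
([479.9, 253.9], 328, [0.559, 0.398, 0.055])
([442.7, 257.5], 332, [0.573, 0.308, 0.055])
scene tub1_c [([0.446, -0.157, 0.032], 0.74), ([0.566, 0.31, 0.028], 0.71), ([0.554, 0.402, 0.026], 0.68)]
scene tray_1 [([0.478, -0.108, 0.004], 0.84), ([0.632, -0.405, -0.003], 0.74)]
now [0.4493 0.4033 0.3347] [-3.141e+00  1.000e-03 -3.115e+00] w 0.0709 f 0.0 t 26.1 wf [ 0.7  0.6 -0.1]
  MOVE 4 x [0.002, 0.004, 0.698] -> (0.449, 0.404, 0.223, 3.17)
  MOVE 4 x [-0.0, 0.0, -0.7] -> (0.449, 0.404, 0.335, 3.17)
  MOVE 16 x [-0.069, -0.877, -0.0] -> (0.5094, -0.156, 0.335, 3.17)
```

Tub 1 is in place. Tub 2.

Request:
play_rows(
  translation=[
    [0,0,0.7],
    [0,0,0.7],
    [0,0,0.7],
    [0,0,0.7],
    [0,0,0],
    [0,0,0],
    [0,0,0],
    [0,0,0],
  ],
  twist=[
    [0,0,0],
    [0,0,0],
    [0,0,0],
    [0,0,0],
    [0,0,0],
    [0,0,0],
    [0,0,0],
    [0,0,0],
  ],
  gripper=[0.5,0.5,0.5,0.5,0.5,-1,-1,-1],
)

```text
time: 26.85
tool_pos: [0.4498, 0.4045, 0.2249]
ee_rot: [3.14, 0.004, -3.114]
wrist_force: [0.5, -2.0, 2.1]
width: 0.0537
finger_force: 30.0
```

Request:
play_rows(
  translation=[
    [0,0,0],
    [0,0,-0.7],
    [0,0,-0.7],
    [0,0,-0.7],
    [0,0,-0.7],
    [0,0,0],
    [-0.07,-0.7,0],
  ],
  twist=[
    [0,0,0],
    [0,0,0],
    [0,0,0],
    [0,0,0],
    [0,0,0],
    [0,0,0],
    [0,0,0],
  ],
  gripper=[-1,-1,-1,-1,-1,-1,-1],
)

```text
time: 27.55
tool_pos: [0.452, 0.3782, 0.3344]
ee_rot: [3.139, 0.001, -3.11]
wrist_force: [0.4, -1.0, -1.6]
width: 0.0535
finger_force: 30.0
```

Request:
play_rows(
  translation=[
    [-0.07,-0.88,0],
    [-0.07,-0.88,0],
    [-0.07,-0.88,0],
    [-0.07,-0.88,0],
    [-0.07,-0.88,0],
    [-0.07,-0.88,0],
    [-0.07,-0.88,0],
    [-0.07,-0.88,0],
  ],
  twist=[
    [0,0,0],
    [0,0,0],
    [0,0,0],
    [0,0,0],
    [0,0,0],
    [0,0,0],
    [0,0,0],
    [0,0,0],
  ],
  gripper=[-1,-1,-1,-1,-1,-1,-1,-1],
)

```text
time: 28.35
tool_pos: [0.4824, 0.0943, 0.3324]
ee_rot: [3.141, -0.002, -3.113]
wrist_force: [0.9, 0.8, -0.7]
width: 0.0538
finger_force: 30.0
```

Request:
play_rows(
  translation=[
    [-0.07,-0.88,0],
    [-0.07,-0.88,0],
    [-0.07,-0.88,0],
    [-0.07,-0.88,0],
    [-0.07,-0.88,0],
    [-0.07,-0.88,0],
    [-0.05,-0.95,0],
    [0,0,0],
  ],
  twist=[
    [0,0,0],
    [0,0,0],
    [0,0,0],
    [0,0,0],
    [0,0,0],
    [0,0,0],
    [0,0,0],
    [0,0,0],
  ],
  gripper=[-1,-1,-1,-1,-1,-1,-1,-1],
)

```text
time: 29.15
tool_pos: [0.5085, -0.1566, 0.3321]
ee_rot: [-3.141, -0.003, -3.119]
wrist_force: [0.8, -0.1, -0.8]
width: 0.0535
finger_force: 30.0
```

Run:
```python
from h import *
for r in lids(): print(r)
find(['tub1_c'],'scene');shot('side');find(['tub1_c'],'side')
plan([(.5094,-.156,.2305,3.17),(.5094,-.156,.335,3.17),(.555,.401,.335,3.17),(.555,.401,.223,3.17),(.555,.401,.335,3.17),(.442,-.062,.335,3.17)],step=.037)
```

```text
([479.9, 253.9], 328, [0.559, 0.398, 0.055])
([442.7, 257.5], 332, [0.573, 0.308, 0.055])
scene tub1_c [([0.449, -0.155, 0.033], 0.75)]
side tub1_c [([0.443, -0.158, 0.032], 0.97)]
now [ 0.5085 -0.1521  0.3331] [ 3.140e+00 -1.000e-03 -3.113e+00] w 0.0535 f 30.0 t 29.4 wf [ 0.8  1.3 -1.4]
  MOVE 3 x [-0.006, -0.032, 0.855] -> (0.5094, -0.156, 0.2305, 3.17)
  MOVE 3 x [-0.0, 0.0, -0.871] -> (0.5094, -0.156, 0.335, 3.17)
  MOVE 16 x [-0.096, 0.868, 0.0] -> (0.555, 0.401, 0.335, 3.17)
  MOVE 4 x [0.0, -0.0, 0.7] -> (0.555, 0.401, 0.223, 3.17)
  MOVE 4 x [-0.0, 0.0, -0.7] -> (0.555, 0.401, 0.335, 3.17)
  MOVE 13 x [0.243, -0.884, -0.0] -> (0.442, -0.062, 0.335, 3.17)
```

Request:
play_rows(
  translation=[
    [-0.06,-0.1,0.9],
    [0,0,0.9],
    [0,0,0.6],
    [0,0,0.17],
    [0,0,0],
    [0,0,0],
    [0,0,0],
    [0,0,0],
  ],
  twist=[
    [0,0,0],
    [0,0,0],
    [0,0,0],
    [0,0,0],
    [0,0,0],
    [0,0,0],
    [0,0,0],
    [0,0,0],
  ],
  gripper=[-1,-1,-1,-1,-1,0.4,0.4,0.4],
)

```text
time: 30.15
tool_pos: [0.5117, -0.1569, 0.2327]
ee_rot: [-3.141, 0.002, -3.113]
wrist_force: [-0.0, -0.3, 0.5]
width: 0.0654
finger_force: 0.0
```

Request:
play_rows(
  translation=[
    [0,0,-0.6],
    [0,0,-0.7],
    [0,0,-0.7],
    [0,0,-0.6],
    [-0.09,0.87,0],
    [-0.09,0.87,0],
    [-0.09,0.87,0],
    [-0.09,0.87,0],
  ],
  twist=[
    [0,0,0],
    [0,0,0],
    [0,0,0],
    [0,0,0],
    [0,0,0],
    [0,0,0],
    [0,0,0],
    [0,0,0],
  ],
  gripper=[0.5,0.5,0.5,0.5,0.5,0.5,0.5,0.5],
)

```text
time: 30.95
tool_pos: [0.5217, -0.0162, 0.3364]
ee_rot: [-3.141, 0.002, -3.114]
wrist_force: [0.1, -0.1, -0.2]
width: 0.0706
finger_force: 0.0
```

Request:
play_rows(
  translation=[
    [-0.09,0.87,0],
    [-0.09,0.87,0],
    [-0.09,0.87,0],
    [-0.09,0.87,0],
    [-0.09,0.87,0],
    [-0.09,0.87,0],
    [-0.09,0.87,0],
    [-0.09,0.87,0],
  ],
  twist=[
    [0,0,0],
    [0,0,0],
    [0,0,0],
    [0,0,0],
    [0,0,0],
    [0,0,0],
    [0,0,0],
    [0,0,0],
  ],
  gripper=[0.5,0.5,0.5,0.5,0.5,0.5,0.5,0.5],
)

```text
time: 31.75
tool_pos: [0.5427, 0.2632, 0.3362]
ee_rot: [3.141, 0.002, -3.113]
wrist_force: [0.3, 0.6, -0.0]
width: 0.0706
finger_force: 0.0
```

Request:
play_rows(
  translation=[
    [-0.09,0.87,0],
    [-0.09,0.87,0],
    [-0.09,0.87,0],
    [-0.09,0.87,0],
    [0,0,0],
    [0,0,0],
  ],
  twist=[
    [0,0,0],
    [0,0,0],
    [0,0,0],
    [0,0,0],
    [0,0,0],
    [0,0,0],
  ],
  gripper=[0.5,0.5,0.5,0.5,0.5,0.5],
)

```text
time: 32.35
tool_pos: [0.553, 0.4018, 0.3354]
ee_rot: [-3.141, 0.0, -3.112]
wrist_force: [-0.5, 0.0, -0.6]
width: 0.0707
finger_force: 0.0
```

Run:
```python
from h import *
for r in lids(): print(r)
find(['tub1_c','tray_1'],'scene')
plan([(.555,.401,.223,3.17),(.555,.401,.335,3.17),(.442,-.062,.335,3.17)],step=.037)
```

```text
([526.6, 154.9], 332, [0.189, 0.601, 0.055])
([510.7, 186.2], 1715, [0.321, 0.526, 0.055])
([511.6, 218.4], 95, [0.44, 0.501, 0.055])
([479.9, 253.8], 330, [0.558, 0.398, 0.055])
([442.8, 257.5], 333, [0.573, 0.308, 0.055])
scene tub1_c [([0.446, -0.154, 0.036], 0.87)]
scene tray_1 [([0.477, -0.108, 0.002], 0.61), ([0.635, -0.402, -0.003], 0.6)]
now [0.5534 0.4001 0.3359] [-3.141  0.    -3.115] w 0.0704 f 0.0 t 32.5 wf [ 0.7 -0.4 -1.4]
  MOVE 4 x [-0.01, 0.005, 0.706] -> (0.555, 0.401, 0.223, 3.17)
  MOVE 4 x [-0.0, 0.0, -0.7] -> (0.555, 0.401, 0.335, 3.17)
  MOVE 13 x [0.243, -0.884, -0.0] -> (0.442, -0.062, 0.335, 3.17)
```

Request:
play_rows(
  translation=[
    [-0.04,0,0.7],
    [0,0,0.7],
    [0,0,0.7],
    [0,0,0.72],
    [0,0,0],
    [0,0,0],
    [0,0,0],
    [0,0,0],
  ],
  twist=[
    [0,0,0],
    [0,0,0],
    [0,0,0],
    [0,0,0],
    [0,0,0],
    [0,0,0],
    [0,0,0],
    [0,0,0],
  ],
  gripper=[0.5,0.5,0.5,0.5,0.5,-1,-1,-1],
)

```text
time: 33.3
tool_pos: [0.5555, 0.4014, 0.2257]
ee_rot: [3.139, 0.004, -3.114]
wrist_force: [0.6, -1.0, 2.9]
width: 0.0535
finger_force: 30.0
```

Request:
play_rows(
  translation=[
    [0,0,0],
    [0,0,-0.7],
    [0,0,-0.7],
    [0,0,-0.7],
    [0,0,-0.7],
    [0,0,0],
    [0.24,-0.7,0],
  ],
  twist=[
    [0,0,0],
    [0,0,0],
    [0,0,0],
    [0,0,0],
    [0,0,0],
    [0,0,0],
    [0,0,0],
  ],
  gripper=[-1,-1,-1,-1,-1,-1,-1],
)

```text
time: 34.0
tool_pos: [0.5459, 0.375, 0.3345]
ee_rot: [3.139, 0.002, -3.11]
wrist_force: [0.5, -1.0, -1.2]
width: 0.0536
finger_force: 30.0
```

Request:
play_rows(
  translation=[
    [0.24,-0.88,0],
    [0.24,-0.88,0],
    [0.24,-0.88,0],
    [0.24,-0.88,0],
    [0.24,-0.88,0],
    [0.24,-0.88,0],
    [0.24,-0.88,0],
    [0.24,-0.88,0],
  ],
  twist=[
    [0,0,0],
    [0,0,0],
    [0,0,0],
    [0,0,0],
    [0,0,0],
    [0,0,0],
    [0,0,0],
    [0,0,0],
  ],
  gripper=[-1,-1,-1,-1,-1,-1,-1,-1],
)

```text
time: 34.8
tool_pos: [0.4761, 0.0882, 0.3329]
ee_rot: [-3.142, -0.002, -3.113]
wrist_force: [0.3, -0.8, -0.1]
width: 0.0538
finger_force: 30.0
```

Request:
play_rows(
  translation=[
    [0.24,-0.88,0],
    [0.24,-0.88,0],
    [0.24,-0.88,0],
    [0.24,-0.9,0],
    [0,-0.2,0],
    [0,0,0],
    [0,0,0],
  ],
  twist=[
    [0,0,0],
    [0,0,0],
    [0,0,0],
    [0,0,0],
    [0,0,0],
    [0,0,0],
    [0,0,0],
  ],
  gripper=[-1,-1,-1,-1,-1,-1,-1],
)

```text
time: 35.5
tool_pos: [0.443, -0.0606, 0.3339]
ee_rot: [3.14, -0.001, -3.113]
wrist_force: [0.3, -0.1, -1.2]
width: 0.0537
finger_force: 30.0
```

Run:
```python
from h import *
for r in lids(): print(r)
shot('side');find(['tub1_c'],'side')
plan([(.443,-.061,.2295,3.17),(.443,-.061,.335,3.17),(.569,.311,.335,3.17),(.569,.311,.223,3.17),(.569,.311,.335,3.17),(.508,-.059,.335,3.17)],step=.037)
```

```text
([442.7, 257.4], 333, [0.573, 0.308, 0.055])
side tub1_c [([0.443, -0.154, 0.032], 0.88), ([0.509, 0.139, 0.007], 0.24)]
now [ 0.4432 -0.0601  0.3344] [ 3.141 -0.    -3.111] w 0.0538 f 30.0 t 35.6 wf [-0.5 -0.7 -1.3]
  MOVE 3 x [0.002, -0.007, 0.874] -> (0.443, -0.061, 0.2295, 3.17)
  MOVE 3 x [-0.0, 0.0, -0.879] -> (0.443, -0.061, 0.335, 3.17)
  MOVE 11 x [-0.31, 0.837, 0.0] -> (0.569, 0.311, 0.335, 3.17)
  MOVE 4 x [0.0, -0.0, 0.7] -> (0.569, 0.311, 0.223, 3.17)
  MOVE 4 x [-0.0, 0.0, -0.7] -> (0.569, 0.311, 0.335, 3.17)
  MOVE 11 x [0.162, -0.837, -0.0] -> (0.508, -0.059, 0.335, 3.17)
```

Request:
play_rows(
  translation=[
    [0,-0.02,0.9],
    [0,0,0.9],
    [0,0,0.6],
    [0,0,0.22],
    [0,0,0],
    [0,0,0],
    [0,0,0],
    [0,0,0],
  ],
  twist=[
    [0,0,0],
    [0,0,0],
    [0,0,0],
    [0,0,0],
    [0,0,0],
    [0,0,0],
    [0,0,0],
    [0,0,0],
  ],
  gripper=[-1,-1,-1,-1,-1,0.4,0.4,0.4],
)

```text
time: 36.45
tool_pos: [0.4433, -0.0619, 0.2304]
ee_rot: [-3.141, 0.001, -3.113]
wrist_force: [-0.9, 0.2, -0.2]
width: 0.0658
finger_force: 0.0
```

Request:
play_rows(
  translation=[
    [0,0,-0.6],
    [0,0,-0.7],
    [0,0,-0.7],
    [0,0,-0.62],
    [-0.31,0.84,0],
    [-0.31,0.84,0],
    [-0.31,0.84,0],
    [-0.31,0.84,0],
  ],
  twist=[
    [0,0,0],
    [0,0,0],
    [0,0,0],
    [0,0,0],
    [0,0,0],
    [0,0,0],
    [0,0,0],
    [0,0,0],
  ],
  gripper=[0.5,0.5,0.5,0.5,0.5,0.5,0.5,0.5],
)

```text
time: 37.25
tool_pos: [0.4891, 0.075, 0.3352]
ee_rot: [3.142, 0.001, -3.114]
wrist_force: [0.5, -0.0, 0.2]
width: 0.0704
finger_force: 0.0
```

Request:
play_rows(
  translation=[
    [-0.31,0.84,0],
    [-0.31,0.84,0],
    [-0.31,0.84,0],
    [-0.31,0.84,0],
    [-0.31,0.84,0],
    [-0.31,0.84,0],
    [-0.31,0.84,0],
    [0,0,0],
  ],
  twist=[
    [0,0,0],
    [0,0,0],
    [0,0,0],
    [0,0,0],
    [0,0,0],
    [0,0,0],
    [0,0,0],
    [0,0,0],
  ],
  gripper=[0.5,0.5,0.5,0.5,0.5,0.5,0.5,0.5],
)

```text
time: 38.05
tool_pos: [0.5692, 0.3149, 0.3337]
ee_rot: [3.14, -0.0, -3.109]
wrist_force: [-0.4, -0.2, 0.2]
width: 0.0707
finger_force: 0.0
```

Run:
```python
from h import *
for r in lids(): print(r)
print([r for r in lids(box=(200,180,330,280))])
find(['tub1_c','tray_1'],'scene')
plan([(.569,.311,.223,3.17),(.569,.311,.335,3.17),(.508,-.059,.335,3.17)],step=.037)
```

```text
([482.3, 157.0], 520, [0.204, 0.472, 0.055])
([469.5, 191.1], 1707, [0.345, 0.412, 0.055])
([473.6, 222.8], 80, [0.459, 0.401, 0.055])
([442.7, 257.5], 332, [0.573, 0.308, 0.055])
[([208.2, 194.1], 398, [0.382, -0.272, 0.055]), ([266.3, 214.4], 885, [0.449, -0.117, 0.055]), ([247.9, 232.0], 325, [0.509, -0.157, 0.055]), ([266.7, 253.0], 604, [0.573, -0.106, 0.055])]
scene tub1_c [([0.443, -0.158, 0.03], 0.67)]
scene tray_1 [([0.475, -0.109, 0.002], 0.96), ([0.636, -0.407, -0.003], 0.71), ([0.448, -0.155, 0.031], 0.19)]
now [0.5688 0.3105 0.3348] [-3.141 -0.    -3.114] w 0.0707 f 0.0 t 38.2 wf [ 0.4 -0.7 -0.5]
  MOVE 4 x [-0.002, 0.003, 0.699] -> (0.569, 0.311, 0.223, 3.17)
  MOVE 4 x [-0.0, 0.0, -0.7] -> (0.569, 0.311, 0.335, 3.17)
  MOVE 11 x [0.162, -0.837, -0.0] -> (0.508, -0.059, 0.335, 3.17)
```

Request:
play_rows(
  translation=[
    [0,0,0.7],
    [0,0,0.7],
    [0,0,0.7],
    [0,0,0.7],
    [0,0,0],
    [0,0,0],
    [0,0,0],
    [0,0,0],
  ],
  twist=[
    [0,0,0],
    [0,0,0],
    [0,0,0],
    [0,0,0],
    [0,0,0],
    [0,0,0],
    [0,0,0],
    [0,0,0],
  ],
  gripper=[0.5,0.5,0.5,0.5,0.5,-1,-1,-1],
)

```text
time: 39.05
tool_pos: [0.5696, 0.3112, 0.2256]
ee_rot: [3.14, 0.004, -3.114]
wrist_force: [-0.4, -1.1, 1.3]
width: 0.0536
finger_force: 30.0
```

Request:
play_rows(
  translation=[
    [0,0,0],
    [0,0,-0.7],
    [0,0,-0.7],
    [0,0,-0.7],
    [0,0,-0.7],
    [0,0,0],
    [0.16,-0.7,0],
    [0.16,-0.84,0],
  ],
  twist=[
    [0,0,0],
    [0,0,0],
    [0,0,0],
    [0,0,0],
    [0,0,0],
    [0,0,0],
    [0,0,0],
    [0,0,0],
  ],
  gripper=[-1,-1,-1,-1,-1,-1,-1,-1],
)

```text
time: 39.85
tool_pos: [0.5572, 0.2497, 0.3328]
ee_rot: [-3.141, -0.002, -3.111]
wrist_force: [-0.6, 0.7, -0.9]
width: 0.0534
finger_force: 30.0
```

Request:
play_rows(
  translation=[
    [0.16,-0.84,0],
    [0.16,-0.84,0],
    [0.16,-0.84,0],
    [0.16,-0.84,0],
    [0.16,-0.84,0],
    [0.16,-0.84,0],
    [0.16,-0.84,0],
    [0.16,-0.84,0],
  ],
  twist=[
    [0,0,0],
    [0,0,0],
    [0,0,0],
    [0,0,0],
    [0,0,0],
    [0,0,0],
    [0,0,0],
    [0,0,0],
  ],
  gripper=[-1,-1,-1,-1,-1,-1,-1,-1],
)

```text
time: 40.65
tool_pos: [0.5134, -0.0219, 0.3328]
ee_rot: [3.141, -0.002, -3.113]
wrist_force: [0.7, -0.3, -1.8]
width: 0.0534
finger_force: 30.0
```

Request:
play_rows(
  translation=[
    [0.12,-0.84,0],
    [0,-0.14,0],
    [0,0,0],
    [0,0,0],
  ],
  twist=[
    [0,0,0],
    [0,0,0],
    [0,0,0],
    [0,0,0],
  ],
  gripper=[-1,-1,-1,-1],
)

```text
time: 41.05
tool_pos: [0.5105, -0.0593, 0.3338]
ee_rot: [3.14, -0.001, -3.113]
wrist_force: [-0.0, 0.5, -0.1]
width: 0.0534
finger_force: 30.0
```

Run:
```python
from h import *
shot('side');find(['tub1_c'],'side')
plan([(.509,-.059,.2295,3.17),(.509,-.059,.335,3.17),(.509,.06,.4,3.17)],step=.037)
```

```text
side tub1_c [([0.443, -0.158, 0.031], 0.64)]
now [ 0.5106 -0.0589  0.3342] [ 3.141 -0.    -3.112] w 0.0536 f 30.0 t 41.1 wf [-0.4  0.3 -1. ]
  MOVE 3 x [0.014, -0.0, 0.873] -> (0.509, -0.059, 0.2295, 3.17)
  MOVE 3 x [-0.0, 0.0, -0.879] -> (0.509, -0.059, 0.335, 3.17)
  MOVE 4 x [-0.021, 0.743, -0.406] -> (0.509, 0.06, 0.4, 3.17)
```

Request:
play_rows(
  translation=[
    [0,0,0.9],
    [0,0,0.9],
    [0,0,0.6],
    [0,0,0.22],
    [0,0,0],
    [0,0,0],
    [0,0,0],
    [0,0,0],
  ],
  twist=[
    [0,0,0],
    [0,0,0],
    [0,0,0],
    [0,0,0],
    [0,0,0],
    [0,0,0],
    [0,0,0],
    [0,0,0],
  ],
  gripper=[-1,-1,-1,-1,-1,0.4,0.4,0.4],
)

```text
time: 41.95
tool_pos: [0.5109, -0.0599, 0.2306]
ee_rot: [-3.141, 0.001, -3.113]
wrist_force: [0.8, -0.4, -0.0]
width: 0.0653
finger_force: 0.0
```

Request:
play_rows(
  translation=[
    [0,0,-0.6],
    [0,0,-0.7],
    [0,0,-0.7],
    [0,0,-0.62],
    [0.19,0.83,0],
    [0.19,0.83,0],
    [0.19,0.83,0],
    [0.19,0.83,0],
  ],
  twist=[
    [0,0,0],
    [0,0,0],
    [0,0,0],
    [0,0,0],
    [0,0,0],
    [0,0,0],
    [0,0,0],
    [0,0,0],
  ],
  gripper=[0.4,0.4,0.4,0.4,0.4,0.4,0.4,0.4],
)

```text
time: 42.75
tool_pos: [0.476, 0.0729, 0.3352]
ee_rot: [3.141, 0.001, -3.114]
wrist_force: [1.2, 0.4, -0.0]
width: 0.0662
finger_force: 0.0
```

Request:
play_rows(
  translation=[
    [0.19,0.83,0],
    [0.19,0.83,0],
    [0,0,0],
    [0,0,0],
    [0,0,0],
  ],
  twist=[
    [0,0,0],
    [0,0,0],
    [0,0,0],
    [0,0,0],
    [0,0,0],
  ],
  gripper=[0.1,0.1,0.1,0.1,0.1],
)

```text
time: 43.25
tool_pos: [0.4596, 0.1371, 0.3348]
ee_rot: [-3.141, 0.001, -3.114]
wrist_force: [0.2, -0.3, 0.4]
width: 0.0518
finger_force: 0.0
```

Run:
```python
from h import *
im=shot('scene','s5');find(['tub1_c','tray_1','hook_grip','hook_tip'],'scene')
b=shot('side','side5');find(['tub1_c','tray_1','hook_grip'],'side')
cv2.imwrite('pics/c5.png',np.hstack([cv2.resize(im[180:290,200:340],(420,330))[:,:,::-1],cv2.resize(b[220:380,170:380],(420,330))[:,:,::-1]])[:,:800])
plan([(.46,.138,.229,3.18)])
```

```text
scene tub1_c [([0.446, -0.156, 0.033], 0.69)]
scene tray_1 [([0.635, -0.406, -0.002], 0.9), ([0.476, -0.108, 0.004], 0.65)]
scene hook_grip [([0.464, 0.135, 0.044], 0.95)]
scene hook_tip [([0.633, 0.15, 0.002], 0.65)]
side tub1_c [([0.513, 0.143, 0.045], 0.75), ([0.442, -0.156, 0.034], 0.59)]
side tray_1 [([0.637, -0.405, 0.001], 0.7), ([0.474, -0.111, 0.001], 0.62)]
side hook_grip [([0.466, 0.14, 0.05], 0.9)]
now [0.4594 0.1374 0.3347] [ 3.142 -0.    -3.114] w 0.0519 f 0.0 t 43.7 wf [-0.2  0.6 -0.2]
  TURN 1 x [0.001, -0.001, -0.108]
  MOVE 3 x [-0.005, 0.005, 0.88] -> (0.46, 0.138, 0.229, 3.18)
```

View pics/s5.png

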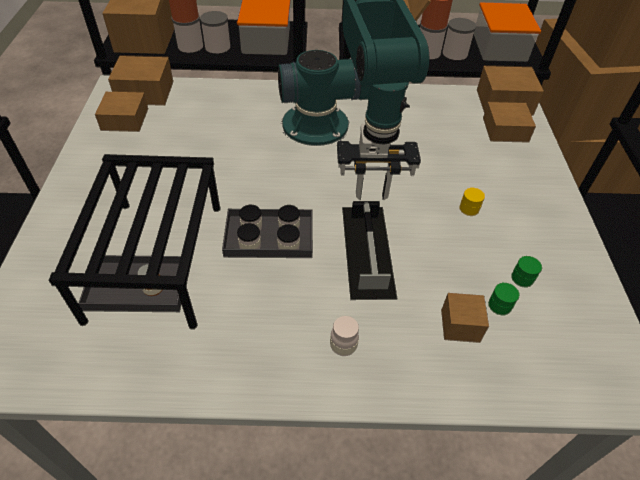

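View pics/side5.png

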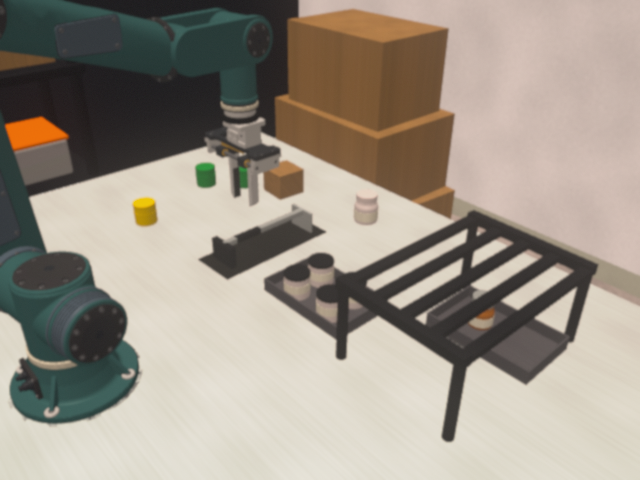

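All four tubs stand upright in the tray (scene pixels 249,214; 289,214; 249,236; 288,237); the bystanders are unmoved. Re-gripping the hook to push.

Request:
play_rows(
  translation=[
    [-0.09,0,0.88],
    [0,0,0.88],
    [0,0,0.88],
    [0,0,0],
    [0,0,0],
    [0,0,0],
    [0,0,0],
    [0,0,0],
  ],
  twist=[
    [0,0,-0.1],
    [0,0,0],
    [0,0,0],
    [0,0,0],
    [0,0,0],
    [0,0,0],
    [0,0,0],
    [0,0,0],
  ],
  gripper=[0.1,0.1,0.1,0.1,-1,-1,-1,-1],
)

```text
time: 44.5
tool_pos: [0.4636, 0.138, 0.2309]
ee_rot: [3.141, 0.004, -3.103]
wrist_force: [-0.2, 0.9, 0.2]
width: 0.0225
finger_force: 0.0
```

Request:
play_rows(
  translation=[
    [0,0,0],
    [0,0,0],
    [0,0,0],
    [0,0,0],
    [0,0,-0.7],
    [0,0,-0.8],
    [0,0,-0.8],
    [0,0,-0.8],
  ],
  twist=[
    [0,0,0],
    [0,0,0],
    [0,0,0],
    [0,0,0],
    [0,0,0],
    [0,0,0],
    [0,0,0],
    [0,0,0],
  ],
  gripper=[-1,-1,-1,-1,-1,-1,-1,-1],
)

```text
time: 45.3
tool_pos: [0.4625, 0.1377, 0.353]
ee_rot: [-3.141, -0.003, -3.104]
wrist_force: [1.0, -0.1, -1.8]
width: 0.0136
finger_force: 30.0
```

Request:
play_rows(
  translation=[
    [0,0,0],
    [0,0,0],
    [0,0,0],
    [0,0,0],
    [0,0,0],
    [0,0,0],
    [0,0,0],
    [0,0,0],
  ],
  twist=[
    [0,0,0],
    [0,0,0.93],
    [0,0,0.93],
    [0,0,0.93],
    [0,0,0.93],
    [0,0,0.93],
    [0,0,0.93],
    [0,0,0.93],
  ],
  gripper=[-1,-1,-1,-1,-1,-1,-1,-1],
)

```text
time: 46.1
tool_pos: [0.4625, 0.1377, 0.3501]
ee_rot: [-3.138, -0.003, 2.525]
wrist_force: [0.3, -0.4, -1.4]
width: 0.0138
finger_force: 30.0
```

Request:
play_rows(
  translation=[
    [0,0,0],
    [0,0,0],
    [0,0,0],
    [0,0,0],
    [0,0,0],
    [0,0,0],
    [0,0,0],
    [0,0,0],
  ],
  twist=[
    [0,0,0.93],
    [0,0,0.93],
    [0,0,0.93],
    [0,0,0.93],
    [0,0,0.93],
    [0,0,0.93],
    [0,0,0.93],
    [0,0,0.93],
  ],
  gripper=[-1,-1,-1,-1,-1,-1,-1,-1],
)

```text
time: 46.9
tool_pos: [0.4625, 0.1377, 0.3501]
ee_rot: [-3.137, 0.0, 1.781]
wrist_force: [-0.3, -0.4, -1.6]
width: 0.0138
finger_force: 30.0
```

Request:
play_rows(
  translation=[
    [0,0,0],
    [0,0,0],
    [0.8,0,0],
    [0.8,0,0],
    [0,0,0],
    [0,0,0],
  ],
  twist=[
    [0,0,0.93],
    [0,0,0.93],
    [0,0,0],
    [0,0,0],
    [0,0,0],
    [0,0,0],
  ],
  gripper=[-1,-1,-1,-1,-1,-1],
)

```text
time: 47.5
tool_pos: [0.4607, 0.202, 0.3507]
ee_rot: [-3.138, 0.002, 1.6]
wrist_force: [-0.1, 1.3, -2.4]
width: 0.0136
finger_force: 30.0
```

Run:
```python
from h import *
shot('scene');find(['hook_grip','hook_tip','tray_1'],'scene')
shot('side');find(['hook_grip','hook_tip'],'side')
plan([(.4656,.205,.345,1.6),(.4656,.205,.237,1.6),(.4754,-.12,.237,1.6)],step=.015)
```

```text
scene hook_grip [([0.459, 0.2, 0.171], 0.87)]
scene hook_tip [([0.466, 0.037, 0.125], 0.68)]
scene tray_1 [([0.635, -0.407, -0.0], 0.94), ([0.477, -0.111, 0.002], 0.55)]
side hook_grip [([0.465, 0.203, 0.173], 0.88)]
side hook_tip [([0.463, 0.036, 0.129], 0.84), ([0.722, 0.336, -0.0], 0.48)]
now [0.4612 0.2012 0.353 ] [3.142 0.    1.598] w 0.014 f 30.0 t 47.9 wf [-0.   0.9 -1.2]
  MOVE 1 x [0.093, 0.112, 0.201] -> (0.4656, 0.205, 0.345, 1.6)
  MOVE 8 x [0.0, -0.0, 0.337] -> (0.4656, 0.205, 0.237, 1.6)
  MOVE 22 x [-0.369, 0.0, 0.0] -> (0.4754, -0.12, 0.237, 1.6)
```

Request:
play_rows(
  translation=[
    [0.1,0.15,0.7],
    [0,0,0.9],
    [0,0,0.8],
    [0,0,0.5],
    [0,0,0],
    [-0.3,0,0],
    [-0.3,0,0],
    [-0.2,0,0],
  ],
  twist=[
    [0,0,0],
    [0,0,0],
    [0,0,0],
    [0,0,0],
    [0,0,0],
    [0,0,0],
    [0,0,0],
    [0,0,0],
  ],
  gripper=[-1,-1,-1,-1,-1,-1,-1,-1],
)

```text
time: 48.65
tool_pos: [0.4686, 0.1727, 0.2391]
ee_rot: [3.138, -0.0, 1.598]
wrist_force: [-0.2, -1.2, -0.9]
width: 0.0138
finger_force: 30.0
```

Request:
play_rows(
  translation=[
    [-0.15,0,0],
    [-0.2,0,0],
    [-0.25,0,0],
    [-0.3,0,0],
    [-0.35,0,0],
    [-0.35,0,0],
    [-0.35,0,0],
    [-0.35,0,0],
  ],
  twist=[
    [0,0,0],
    [0,0,0],
    [0,0,0],
    [0,0,0],
    [0,0,0],
    [0,0,0],
    [0,0,0],
    [0,0,0],
  ],
  gripper=[-1,-1,-1,-1,-1,-1,-1,-1],
)

```text
time: 49.45
tool_pos: [0.4707, 0.0824, 0.2383]
ee_rot: [3.139, -0.004, 1.599]
wrist_force: [0.5, 4.6, 0.8]
width: 0.0137
finger_force: 30.0
```

Run:
```python
from h import *
shot('scene','s6');find(['hook_tip','tray_1'],'scene')
shot('side');find(['hook_tip','tray_1'],'side')
plan([(.4754,-.12,.237,1.6)],step=.015)
```

```text
scene hook_tip [([0.478, -0.083, 0.009], 0.69), ([0.479, -0.192, 0.003], 0.17)]
scene tray_1 [([0.477, -0.191, 0.006], 0.7), ([0.509, 0.141, -0.003], 0.66), ([0.479, -0.078, 0.012], 0.65), ([0.632, -0.407, -0.001], 0.62)]
side hook_tip [([0.472, -0.087, 0.012], 0.89)]
side tray_1 [([0.635, -0.406, -0.001], 0.8)]
now [0.4704 0.0821 0.2371] [3.142 0.    1.599] w 0.0137 f 30.0 t 49.8 wf [ 0.2  0.3 -1.5]
  MOVE 14 x [-0.361, -0.002, 0.0] -> (0.4754, -0.12, 0.237, 1.6)
```

View pics/s6.png

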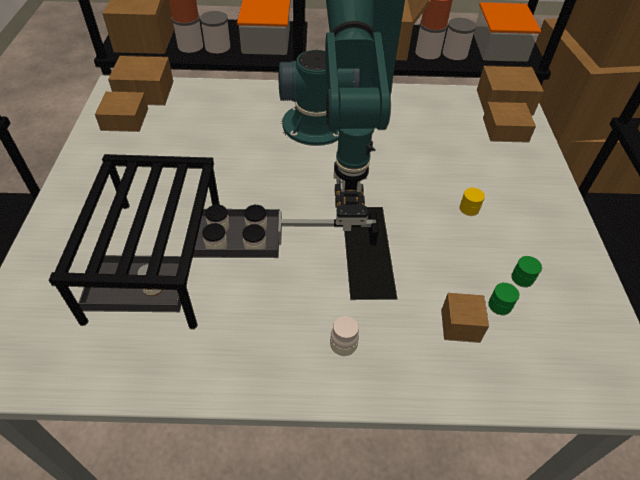

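The tray (pixel 237,232) slides straight with the tubs upright. Pushing on.

Request:
play_rows(
  translation=[
    [-0.15,0,0],
    [-0.25,0,0],
    [-0.35,0,0],
    [-0.38,0,0],
    [-0.38,0,0],
    [-0.38,0,0],
    [-0.38,0,0],
    [-0.38,0,0],
  ],
  twist=[
    [0,0,0],
    [0,0,0],
    [0,0,0],
    [0,0,0],
    [0,0,0],
    [0,0,0],
    [0,0,0],
    [0,0,0],
  ],
  gripper=[-1,-1,-1,-1,-1,-1,-1,-1],
)

```text
time: 50.55
tool_pos: [0.4734, -0.0234, 0.2371]
ee_rot: [3.142, -0.004, 1.6]
wrist_force: [-0.2, 5.3, -0.6]
width: 0.0135
finger_force: 30.0
```

Request:
play_rows(
  translation=[
    [-0.38,0,0],
    [-0.38,0,0],
    [-0.38,0,0],
    [-0.38,0,0],
    [-0.35,0,0],
    [-0.3,0,0],
    [-0.2,0,0],
    [0,0,0],
  ],
  twist=[
    [0,0,0],
    [0,0,0],
    [0,0,0],
    [0,0,0],
    [0,0,0],
    [0,0,0],
    [0,0,0],
    [0,0,0],
  ],
  gripper=[-1,-1,-1,-1,-1,-1,-1,-1],
)

```text
time: 51.35
tool_pos: [0.4761, -0.1196, 0.2369]
ee_rot: [-3.141, 0.001, 1.598]
wrist_force: [0.4, 0.3, -0.5]
width: 0.0138
finger_force: 30.0
```

Run:
```python
from h import *
a=shot('scene','s7');find(['hook_tip','tray_1'],'scene')
b=shot('side','side7');find(['hook_tip','tray_1','tub1_c'],'side')
cv2.imwrite('pics/c7.png',np.hstack([cv2.resize(a[140:330,50:300],(395,300)),cv2.resize(b[200:450,300:610],(400,322))[:300]])[:,:,::-1])
plan([(.470,.06,.237,1.6)])
```

```text
scene hook_tip [([0.481, -0.285, 0.008], 0.89)]
scene tray_1 [([0.638, -0.406, -0.0], 0.83), ([0.486, -0.395, 0.002], 0.78)]
side hook_tip [([0.476, -0.287, 0.013], 0.83), ([0.522, -0.317, 0.033], 0.34)]
side tray_1 [([0.636, -0.407, -0.004], 0.67), ([0.479, -0.118, 0.055], 0.67), ([0.482, -0.397, 0.002], 0.63)]
side tub1_c [([0.45, -0.445, 0.034], 0.81)]
now [ 0.4761 -0.1186  0.2371] [3.142e+00 1.000e-03 1.599e+00] w 0.0136 f 30.0 t 51.7 wf [-0.   0.2 -2.6]
  MOVE 5 x [0.894, -0.004, 0.0] -> (0.47, 0.06, 0.237, 1.6)
```

View pics/c7.png

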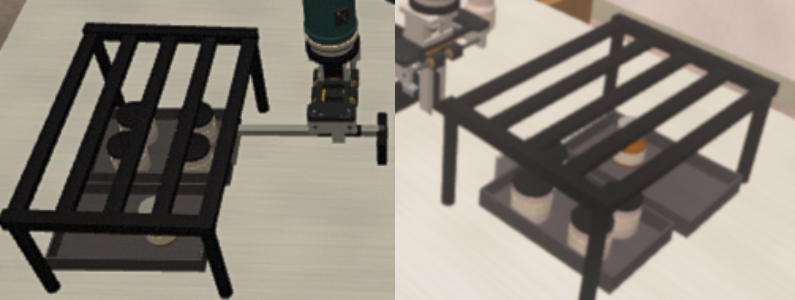

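The loaded tray is back under the shelf (centre ≈ −27 mm along the shelf's y), with the tubs upright. Withdrawing and setting the hook down on the mat.

Request:
play_rows(
  translation=[
    [0.4,0,0],
    [0.9,0,0],
    [0.9,0,0],
    [0.9,0,0],
    [0.9,0,0],
    [0.9,0,-0.7],
    [0.9,0,-0.7],
    [0.6,0,-0.7],
  ],
  twist=[
    [0,0,0],
    [0,0,0],
    [0,0,0],
    [0,0,0],
    [0,0,0],
    [0,0,0],
    [0,0,0],
    [0,0,0],
  ],
  gripper=[-1,-1,-1,-1,-1,-1,-1,-1],
)

```text
time: 52.5
tool_pos: [0.4683, 0.1394, 0.322]
ee_rot: [-3.142, -0.0, 1.601]
wrist_force: [0.5, -0.6, -1.3]
width: 0.0141
finger_force: 30.0
```

Request:
play_rows(
  translation=[
    [0,0,-0.6],
    [0,0,0],
    [0,0,0],
    [0,0,0],
    [0,0,0],
    [0,0,0],
    [0,0,0],
    [0,0,0],
  ],
  twist=[
    [0,0,0],
    [0,0,-0.93],
    [0,0,-0.93],
    [0,0,-0.93],
    [0,0,-0.93],
    [0,0,-0.93],
    [0,0,-0.93],
    [0,0,-0.93],
  ],
  gripper=[-1,-1,-1,-1,-1,-1,-1,-1],
)

```text
time: 53.3
tool_pos: [0.4688, 0.1373, 0.3451]
ee_rot: [-3.142, 0.0, 2.254]
wrist_force: [1.6, 0.1, -1.8]
width: 0.0138
finger_force: 30.0
```

Request:
play_rows(
  translation=[
    [0,0,0],
    [0,0,0],
    [0,0,0],
    [0,0,0],
    [0,0,0],
    [0,0,0],
    [0,0,0],
    [0,0,0],
  ],
  twist=[
    [0,0,-0.93],
    [0,0,-0.93],
    [0,0,-0.93],
    [0,0,-0.93],
    [0,0,-0.93],
    [0,0,-0.93],
    [0,0,-0.93],
    [0,0,-0.93],
  ],
  gripper=[-1,-1,-1,-1,-1,-1,-1,-1],
)

```text
time: 54.1
tool_pos: [0.4688, 0.1373, 0.3451]
ee_rot: [-3.141, 0.0, 2.998]
wrist_force: [0.5, -0.8, -1.4]
width: 0.0141
finger_force: 30.0
```

Request:
play_rows(
  translation=[
    [0,0,0],
    [0,0,0],
    [0,0,0],
    [0,0,0],
  ],
  twist=[
    [0,0,-0.93],
    [0,0,-0.93],
    [0,0,0],
    [0,0,0],
  ],
  gripper=[-1,-1,-1,-1],
)

```text
time: 54.5
tool_pos: [0.4689, 0.1373, 0.3451]
ee_rot: [-3.141, 0.0, -3.105]
wrist_force: [-0.1, -0.1, -1.1]
width: 0.0137
finger_force: 30.0
```

Run:
```python
from h import *
shot('scene');find(['hook_grip','hook_tip'],'scene')
plan([(.462,.139,.3403,3.18),(.462,.139,.231,3.18)])
```

```text
scene hook_grip [([0.466, 0.134, 0.16], 0.74)]
scene hook_tip []
now [0.4689 0.1372 0.3451] [-3.142  0.    -3.104] w 0.0141 f 30.0 t 54.6 wf [-1.4  0.7 -2.3]
  MOVE 1 x [0.171, 0.051, 0.119] -> (0.462, 0.139, 0.3403, 3.18)
  MOVE 4 x [-0.0, -0.0, 0.683] -> (0.462, 0.139, 0.231, 3.18)
```

Request:
play_rows(
  translation=[
    [0.17,0.05,0.8],
    [0,0,0.9],
    [0,0,0.7],
    [0,0,0.35],
    [0,0,0.14],
    [0,0,0],
    [0,0,0],
    [0,0,0],
  ],
  twist=[
    [0,0,0],
    [0,0,0],
    [0,0,0],
    [0,0,0],
    [0,0,0],
    [0,0,0],
    [0,0,0],
    [0,0,0],
  ],
  gripper=[-1,-1,-1,-1,-1,-1,-1,0.3],
)

```text
time: 55.45
tool_pos: [0.4627, 0.1391, 0.2306]
ee_rot: [3.141, 0.003, -3.104]
wrist_force: [-0.1, 0.7, 0.5]
width: 0.0189
finger_force: 0.0
```

Request:
play_rows(
  translation=[
    [0,0,0],
    [0,0,0],
    [0,0,0],
    [0,0,0],
    [0,0,-0.5],
    [0,0,-0.8],
    [0,0,-0.8],
    [0,0,-0.8],
  ],
  twist=[
    [0,0,0],
    [0,0,0],
    [0,0,0],
    [0,0,0],
    [0,0,0],
    [0,0,0],
    [0,0,0],
    [0,0,0],
  ],
  gripper=[0.3,0.3,0.3,0.3,0.3,0.3,0.3,0.3],
)

```text
time: 56.25
tool_pos: [0.4619, 0.1389, 0.3465]
ee_rot: [3.142, -0.0, -3.103]
wrist_force: [0.3, 0.1, 0.4]
width: 0.0612
finger_force: 0.0
```

Request:
play_rows(
  translation=[
    [0,0,-0.8],
    [0,0,0],
    [0,0,0],
  ],
  twist=[
    [0,0,0],
    [0,0,0],
    [0,0,0],
  ],
  gripper=[0.3,0.3,0.3],
)

```text
time: 56.55
tool_pos: [0.4621, 0.139, 0.3779]
ee_rot: [3.141, 0.001, -3.103]
wrist_force: [-0.3, 0.4, -0.0]
width: 0.061
finger_force: 0.0
```

Run:
```python
from h import *
shot('scene','s8');find(['hook_mid','hook_tip','mat','tray_1'],'scene');plan([])
```

```text
scene hook_mid [([0.51, 0.144, 0.044], 0.55), ([0.455, -0.444, 0.031], 0.36)]
scene hook_tip [([0.631, 0.148, 0.005], 0.9)]
scene mat [([0.511, 0.142, -0.004], 0.88), ([0.517, -0.443, 0.034], 0.28)]
scene tray_1 [([0.485, -0.397, 0.006], 0.86), ([0.634, -0.406, -0.003], 0.65)]
now [0.4618 0.1389 0.3756] [-3.141e+00 -3.000e-03 -3.103e+00] w 0.0609 f 0.0 t 56.8 wf [0.7 0.4 0.5]
```

View pics/s8.png

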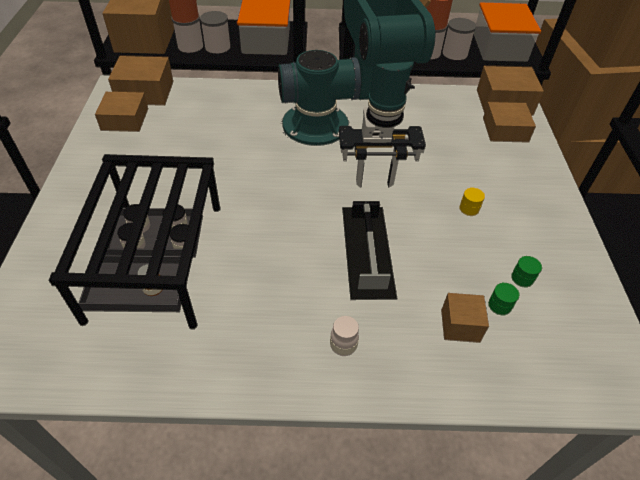

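The hook stands along the middle of its mat (pixel 370,250), and the loaded tray is under the shelf with all four tubs (pixels 133–182, 213–236). Nothing else has moved, so I'm handing in.

```bash
python3 -c "
from bench import robot
print(robot.close_job())"
```

```text
the job is handed in; nothing more can be done
None
```

The job is handed in: all four tubs stand upright in the once-empty tray, which is back under the shelf, the hook stands on its mat, and the jars, carton and squat white jar look undisturbed; the close call gave no verdict.

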